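Isolate the bench mixer and nest its tapered liner loosely

TASK

Make the bench mixer safe first: swing its isolator handle to off so that the handle's padlock hole lines up with the hole in the fixed hasp tab. Then nest the narrower of the two tapered steel sleeves, tab outward, in the mixer's leaning cup: lower it in gently, let it settle by its own weight, neither dropped nor pushed, so that it sits loosely and straight and does not jam. Leave the wider sleeve standing where it is, and the handle at off.

Things in the scene. Friction and masses are not known exactly. Their poses are not given: they have to be found in the camera images.
- handle_pivot (a point): point on the isolator handle's vertical axis, 112 mm above the desk. The grey isolator box (90 x 90 mm, top 76 mm above the desk) stands on the right half of the mixer's base plate (200 x 340 x 8 mm, fixed to the desk). Axes are the mixer's: z up, -x to its front, where the fixed hasp tab points
- handle_grip (a point): point to grip on the handle, 46 mm from the pivot, 112 mm above the desk. The handle is a black upright bar, 14 mm thick (along y), to be pinched from above between 90 and its flat top at 126 mm above the desk. Its own -x axis points from pivot to hole. The bar reaches 66 mm from the pivot; a flat steel tab with the padlock hole goes on beyond it
- handle_hole (a point): centre of the 12 mm padlock hole in the handle's flat steel tab, 78 mm from the pivot, 86 mm above the desk
- hasp_hole (a point): centre of the 12 mm padlock hole in the fixed steel hasp tab that sticks out of the box's front, 78 mm from the pivot, just under the plane of the handle's tab
- isolator_handle (a joint): angle of the handle (rad): 0 = off, holes in line, handle pointing to the mixer's front; positive towards on, counter-clockwise from above (1.0 to 1.4 at the start, pointing to the mixer's right). No stop at 0: it swings on to -0.3. Stiff: it stays where it is left; about 3 N at the grip moves it
- cup_mouth (a point): centre of the mouth of the aluminium cup, a rigid open tapered sleeve on the mixer's left half, about 147 mm above the desk. z points out along its axis, leaning 30 degrees from vertical to the mixer's front. Inside 72 mm across at the mouth, 44 mm at the lower end, 80 mm deep; wall 4 mm. The narrower sleeve, nested loosely, has its centre here within 4 mm and its rim 27 mm out of the mouth
- narrow_sleeve_center (a point): centre (half-way up its 135 mm) of the narrower loose steel sleeve, a hollow tapered tube, 0.12 to 0.25 kg. z: up its axis to the wide end. Outside 48 mm across at the lower end, 81 mm at the rim 95 mm above it; taper as the cup's. A flat lifting tab, 10 mm thick (along x), 44 mm wide (along y), crosses the rim's middle and reaches from 27.5 to 67.5 mm above this centre: pinch it along x
- wide_sleeve_center (a point): centre of the wider steel sleeve, of the same height and tab, 80 mm across at the lower end and 95 mm at its rim: too wide for the cup. To be left alone
There are look-alikes about, which are no part of the job. What is shaped like the part that bears narrow_sleeve_center but blue, orange or turquoise is not meant.

How it is judged:
By the outcome, as a careful person would: the job done as asked, in the order asked, and still so for the second after the job is handed in, with the robot touching nothing.
It also fails if it takes over 54 s, if anything falls off the work surface, if the arm or the gripper's body presses on something with over 40 N, if the wrist force passes 120 N, or if a joint passes its speed limit or range.

ROBOT

A 6-joint arm with a two-finger parallel gripper is mounted at the origin on a cart in front of the work surface, level with it; the furniture and walls round the work are solid. World frame = base frame: x ahead of the robot, y to its left, z up, the work surface at z = 0. Lengths are in mm, angles in rad, forces in N, time in s.
With the tool pointing down it reaches from about 300 to 775 mm from the base axis. Payload 14.6 kg.
Tool frame: the origin (TCP) lies midway between the tips of the shut fingers; the grasp point (between the pads) lies 19 mm behind it (pinch_z is the distance from the TCP to the grasp point, in mm); z points along the fingers, y is the direction in which the jaws open and shut (so a half turn about z gives the same grasp; the last joint's range is limited). The gripper opens to 94 mm and grips with 3 to 60 N. Pads are 16 mm wide; open, the fingers measure 119 mm over their backs; the gripper's body (75 mm by 177 mm) begins 78 mm behind the grasp point.
Start: joints at [1.09, 0.3, 1.521, -0, 1.321, -0.067], TCP at [221.147, 503.571, 205.446] pointing down, gripper open.
Joint ranges: [-3.03, 3.03], [-0.79, 2.21], [0.23, 2.52], [-1.04, 4.18], [0, 3.07], [-2.55, 2.55]. Speed limits (rad/s): [2.22, 2.22, 2.57, 3.14, 3.14, 3.14].

INTERFACE

Orientations are given as [roll, pitch, yaw] about the fixed x, y, z axes, in that order (R = Rz(yaw) Ry(pitch) Rx(roll)).
In Python, from cell import read_state, camera, sign_off, pinch_z gives the robot as it stands. The module is installed in compiled form; this text tells all that it offers.
- The arm moves only by the tool servo_tool, never from a script. Its argument "series" is a list of rows, each a list of 6 numbers: the shift along the tool's x, y, z in cm, then the turn, a rotation vector about the tool's x, y, z in rad. In form: [[tx, ty, tz, rx, ry, rz], ...]. A call has exactly 10 rows; each row is the pose to reach, as a shift and turn from the pose commanded when the call began, along the tool's axes at that moment; what a row does not reach only later rows make up. A row lasts 1/12 s, in which the tool goes at most 41.7 mm and 7.16 degrees, less where a joint would pass 70% of its speed; a pose out of reach is approached as far as the arm can. A call with a gripper value outside its range is refused whole. "gripper" is the finger opening in cm, from 0 to 9.4, set as the call begins (left out, the last holds). The fingers move at their own pace and stop on an object; "grip_force" is the grip in N (left out, the last holds). Time passes only in rows, so rows that repeat a pose let the fingers close, or fill a call up. It gives the time, the measured TCP pose, the force and the opening at its end, in the units of the state.
- read_state(): the state, without advancing time (a new reading comes with each control period).
- camera(name): name is "side" or "top" or "wrist"; returns a dict with "pixels" (480x640x3 uint8, red, green, blue), "fx", "fy", "cx", "cy" (pixels), "pose" (4x4, takes a point from camera to world coordinates); the wrist camera has in their place "mount" (4x4, takes a point from camera to tool coordinates, whose origin is the TCP and whose axes are the flange's). Camera axes: x right, y down, z forward; pixel columns grow to the right and rows downward; lengths in mm; the calibration is good to about 2 mm. A picture is of the moment at which its call begins: read the wrist's pose just before it. There is no depth.
- sign_off(): hands the job in, once; it reports no verdict.
The state is a dict: "clock": time; "joints": joint angles; "qd": joint speeds; "effort": joint torques, N m; "eef_pos": TCP position; "eef_rot": TCP orientation; "wrist_force": force on the tool from outside, world axes, zero at the start; "moment": the same for the moment, N m; "finger_gap": finger opening in mm.
Only numpy, scipy, OpenCV 4.12 (cv2) and the standard library are available. Lean on these libraries where they do the work, as an engineer would, in place of code of your own. Each camera call takes 0.05 s, during which the arm holds its last target.

## Working session

There is one attempt and no reset: what is moved stays moved. The work goes in short steps, Python scripts to look and compute and a tool call to move; the robot and the scene stay as the last step left them, time stands still between calls to the robot, and variables do not carry over. Pictures are saved under pics/ and viewed, and the job is handed in when it is done.

Besides the shell and the picture viewer there is one more tool, called after "Call:" as name(argument=value, ...), one argument or row to a line, values as JSON. servo_tool: Moves the arm, as the interface text tells. Its arguments: {"type":"object","properties":{"series":{"type":"array"},"gripper":{"type":"number"},"grip_force":{"type":"number"}},"required":["series"]}

```bash
mkdir -p pics; python3 - <<'E'
from cell import read_state, camera, pinch_z
import cv2,pickle
s=read_state();print({k:(v if not hasattr(v,'tolist') else v.tolist()) for k,v in s.items()},pinch_z)
d={}
for n in ["side","top","wrist"]:
    c=camera(n);d[n]=c
    cv2.imwrite(f"pics/{n}0.png",c["pixels"][:,:,::-1])
    print(n,c["fx"],c["fy"],c["cx"],c["cy"]);print(c.get("pose",c.get("mount")))
pickle.dump(d,open("c0.pkl","wb"))
E
```

```text
{'clock': 0.0, 'joints': [1.0903674073702099, 0.30046940833364666, 1.5215817988979141, 1.6853646733438006e-06, 1.320712876907446, -0.06656370571231848], 'qd': [-0.0011461958534402458, -0.0009785320079087941, 0.000715310923904507, 0.00040491409976846913, 0.0013804148598586556, 0.00034502627729315373], 'effort': [0.0013802993998979218, -53.181270360946655, -35.27447462081909, 0.07087645120918751, 0.024364166893064976, -0.00011429344340285752], 'eef_pos': [221.04354678395654, 503.3351146197966, 204.88695998080712], 'eef_rot': [-3.140423925805623, -7.954600368376141e-05, 2.7277269753350093], 'wrist_force': [-0.8075259492614837, -0.6506430001534457, 0.1397017469880644], 'moment': [0.0018336171350673313, -0.03429296201502757, -0.023063275538269663], 'finger_gap': 94.26664806276658} 18.8
side 516.2205992244889 516.2205992244889 326.9355357732768 244.37254240738662
[[ 9.69010796e-01  1.70813603e-01 -1.78439881e-01  7.32920413e+02]
 [ 2.46872767e-01 -6.94476999e-01  6.75836915e-01 -6.08601167e+02]
 [-8.48025460e-03 -6.98945213e-01 -7.15124936e-01  1.06092553e+03]
 [ 0.00000000e+00  0.00000000e+00  0.00000000e+00  1.00000000e+00]]
top 575.7322045775455 575.7322045775455 322.9082374314607 248.23698691600313
[[ 2.69164301e-02 -9.76867582e-01  2.12144369e-01  1.77780577e+02]
 [-9.99631582e-01 -2.70448427e-02  2.29694288e-03  2.83485272e+02]
 [ 3.49360206e-03 -2.12128037e-01 -9.77235637e-01  1.55448597e+03]
 [ 0.00000000e+00  0.00000000e+00  0.00000000e+00  1.00000000e+00]]
wrist 350.1905449445955 350.1905449445955 321.3268314005272 230.30844562725193
[[ 6.72887523e-04 -9.68612396e-01 -2.48575086e-01  7.14694162e+01]
 [ 9.99999754e-01  7.00939153e-04 -2.43427255e-05  1.69334733e-01]
 [ 1.97814676e-04 -2.48575008e-01  9.68612630e-01 -1.80642169e+02]
 [ 0.00000000e+00  0.00000000e+00  0.00000000e+00  1.00000000e+00]]
```

View pics/side0.png

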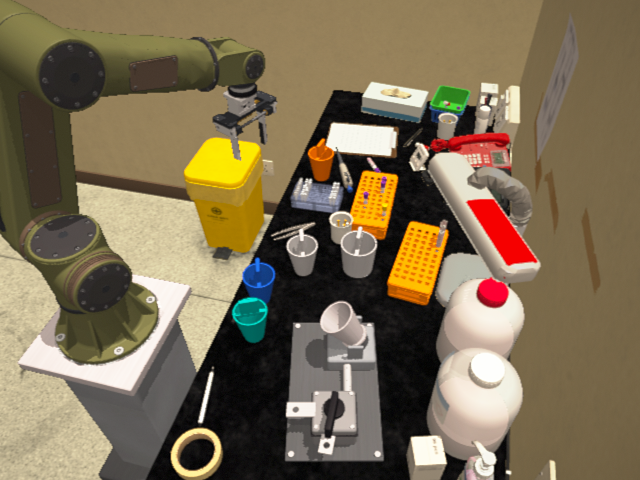

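View pics/top0.png

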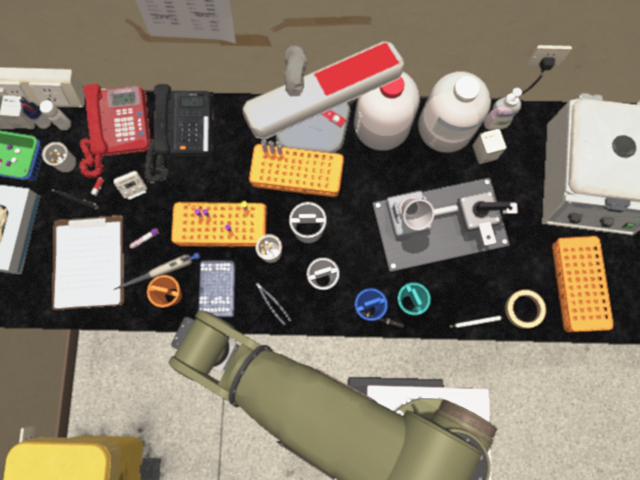

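View pics/wrist0.png

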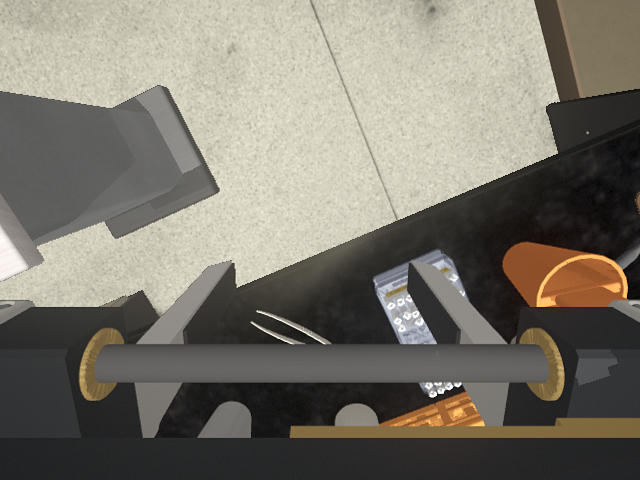

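```bash
python3 - <<'E'
import cv2,pickle
d=pickle.load(open("c0.pkl","rb"))
def crop(n,x0,y0,w,h,f,out):
    im=d[n]["pixels"][y0:y0+h,x0:x0+w,::-1]
    cv2.imwrite(out,cv2.resize(im,None,fx=f,fy=f,interpolation=cv2.INTER_CUBIC))
crop("top",250,190,100,100,6,"pics/t_sl.png")
crop("top",365,175,160,100,5,"pics/t_mx.png")
crop("side",280,210,110,80,7,"pics/s_sl.png")
crop("side",280,295,110,170,4,"pics/s_mx.png")
E
```

```text
(no output)
```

View pics/t_sl.png

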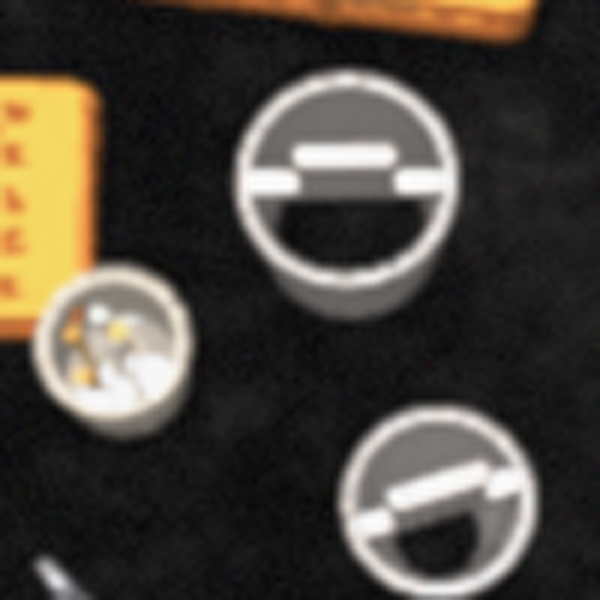

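View pics/t_mx.png

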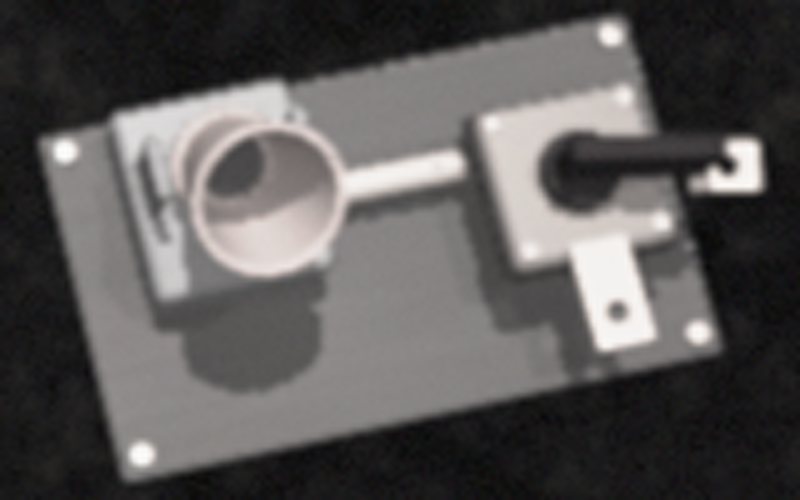

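View pics/s_sl.png

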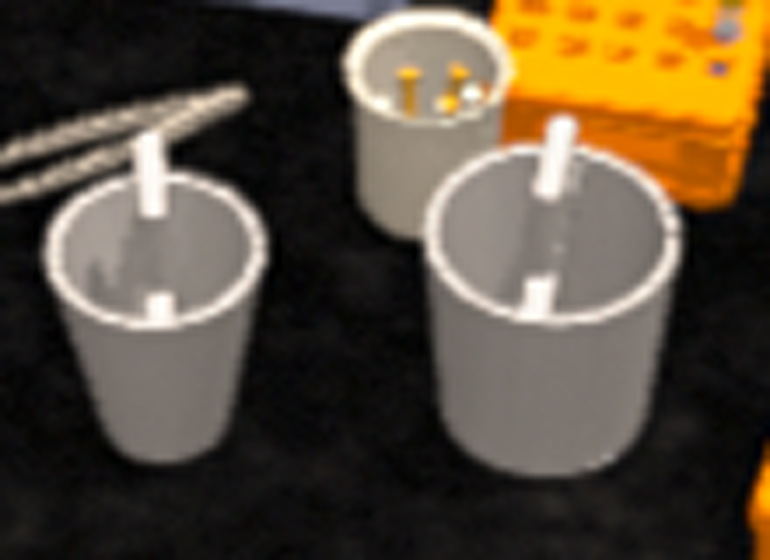

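View pics/s_mx.png

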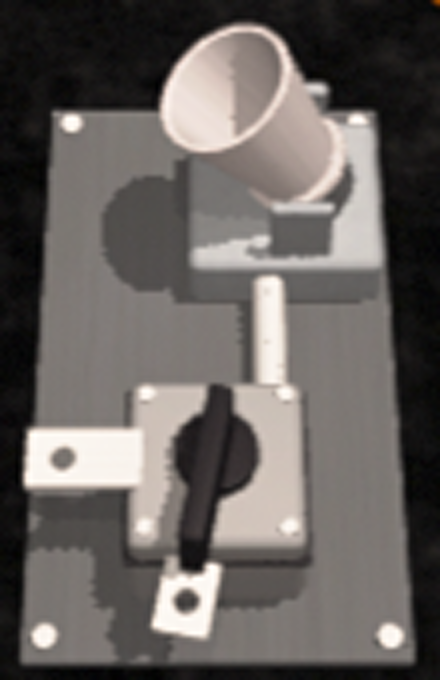

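```bash
cat > h.py <<'E'
import numpy as np,pickle
d0=pickle.load(open("c0.pkl","rb"))
def ray(c,uv,pose=None):
    P=c["pose"] if pose is None else pose
    v=np.array([(uv[0]-c["cx"])/c["fx"],(uv[1]-c["cy"])/c["fy"],1]);v=P[:3,:3]@v
    return P[:3,3],v/np.linalg.norm(v)
def atz(c,uv,z,pose=None):
    o,v=ray(c,uv,pose);return o+v*(z-o[2])/v[2]
def tri(*rs):
    A=np.zeros((3,3));b=np.zeros(3)
    for o,v in rs:
        M=np.eye(3)-np.outer(v,v);A+=M;b+=M@o
    p=np.linalg.solve(A,b);return p,[np.linalg.norm((np.eye(3)-np.outer(v,v))@(p-o)) for o,v in rs]
def cu(u,v,x0,y0,f): return ((u+.5)/f-.5+x0,(v+.5)/f-.5+y0)
def proj(c,p,pose=None):
    P=c["pose"] if pose is None else pose
    q=P[:3,:3].T@(np.asarray(p)-P[:3,3]);return np.array([q[0]/q[2]*c["fx"]+c["cx"],q[1]/q[2]*c["fy"]+c["cy"]])
E
python3 - <<'E'
from h import *
np.set_printoptions(precision=1,suppress=True)
t,s=d0["top"],d0["side"]
T=lambda u,v:cu(u,v,365,175,5); S=lambda u,v:cu(u,v,280,295,4)
names=["bolt bl","bolt br","bolt fr","bolt fl"]
for n,a,b in zip(names,[(65,150),(612,35),(700,332),(142,455)],[(358,122),(390,636),(44,636),(70,122)]):
    print(n,atz(t,T(*a),10),atz(s,S(*b),10),tri(ray(t,T(*a)),ray(s,S(*b))))
for n,a,b in [("hasp",(617,311),(63,459)),("hhole",(732,165),(186,600)),("cup",(268,198),(226,89))]:
    print(n,tri(ray(t,T(*a)),ray(s,S(*b))))
print("hasp z83",atz(t,T(617,311),83),atz(s,S(63,459),83))
U=lambda u,v:cu(u,v,250,190,6);V=lambda u,v:cu(u,v,280,210,7)
print("narrow rim",atz(t,U(437,503),95),atz(s,V(155,248),95),tri(ray(t,U(437,503)),ray(s,V(155,248))))
print("wide rim",atz(t,U(348,180),95),atz(s,V(553,235),95))
print("tab top",atz(t,U(438,484),135),atz(s,V(150,140),135), "ends",atz(t,U(390,499),135),atz(t,U(488,468),135))
print("radius", atz(t,U(340,503),95)-atz(t,U(536,503),95),atz(t,U(237,180),95)-atz(t,U(459,180),95))
print("bottom narrow side",atz(s,V(162,462),0))
E
```

```text
bolt bl [641.9 137.8  10. ] [640.6 139.5  10. ] (array([641. , 138. ,  12.4]), [np.float64(0.24974685957959802), np.float64(0.2497468595796799)])
bolt br [ 718.  -170.1   10. ] [ 717.2 -168.6   10. ] (array([ 717.2, -169.5,   12.1]), [np.float64(0.051616813035368234), np.float64(0.05161681303546284)])
bolt fr [ 547.3 -212.8   10. ] [ 546.1 -211.6   10. ] (array([ 546.7, -212.3,   12.1]), [np.float64(0.19145312861619493), np.float64(0.19145312861605146)])
bolt fl [469.9  94.6  10. ] [468.   96.6  10. ] (array([469.1,  94.8,  12.9]), [np.float64(0.3235591250469012), np.float64(0.3235591250468943)])
hasp (array([ 541.2, -148.1,   76.9]), [np.float64(0.370508491062592), np.float64(0.3705084910624879)])
hhole (array([ 620.4, -208.2,   88. ]), [np.float64(0.3744204899985598), np.float64(0.3744204899986491)])
cup (array([578.6,  47.3, 145.4]), [np.float64(0.1427382737127456), np.float64(0.14273827371264158)])
hasp z83 [ 540.  -146.2   83. ] [ 542.  -151.2   83. ]
narrow rim [428.4 286.4  95. ] [428.4 286.3  95. ] (array([428.4, 286.4,  94.9]), [np.float64(0.01567713479280109), np.float64(0.015677134792839692)])
wide rim [570.4 329.2  95. ] [571.3 328.4  95. ]
tab top [429.6 286.1 135. ] [423.7 302.2 135. ] ends [422.7 305.9 135. ] [436.9 265.4 135. ]
radius [-2.3 83.9  0. ] [-2.7 97.   0. ]
bottom narrow side [433.6 263.6   0. ]
```

```bash
cat > g.py <<'E'
import sys,numpy as np
from scipy.spatial.transform import Rotation as R
from cell import read_state
def cur():
    s=read_state();return np.array(s["eef_pos"]),R.from_euler("xyz",s["eef_rot"]),s
def down(yang,): # tool y world angle deg
    return R.from_euler("xyz",[np.pi,0,np.radians(yang+90)])
def go(p,Rt,p0=None,R0=None):
    if p0 is None: p0,R0,_=cur()
    return np.round(np.r_[R0.inv().apply(np.array(p)-p0)/10,(R0.inv()*Rt).as_rotvec()],3)
E
python3 - <<'E'
from g import *
print(go([619,-175,240],down(2.6)).tolist())
E
```

```text
[-63.715, -46.114, -3.463, -0.001, 0.0, 1.112]
```

Call:
servo_tool(
  series=[
    [-1.6,-1.1,-0.2,0,0,0.03],
    [-4.5,-3.3,-0.5,0,0,0.1],
    [-63.7,-46.1,-3.5,0,0,1.112],
    [-63.7,-46.1,-3.5,0,0,1.112],
    [-63.7,-46.1,-3.5,0,0,1.112],
    [-63.7,-46.1,-3.5,0,0,1.112],
    [-63.7,-46.1,-3.5,0,0,1.112],
    [-63.7,-46.1,-3.5,0,0,1.112],
    [-63.7,-46.1,-3.5,0,0,1.112],
    [-63.7,-46.1,-3.5,0,0,1.112],
  ],
  gripper=6,
  grip_force=20,
)

```text
clock: 0.98
eef_pos: [418.2, 166.1, 224.3]
eef_rot: [3.141, -0.0, 1.622]
wrist_force: [1.3, -0.0, -0.5]
finger_gap: 59.9
```

```bash
python3 - <<'E'
from g import *
print(go([619,-175,240],down(2.6)).tolist()); s=cur()[2]; print(s["joints"],s["wrist_force"],s["eef_pos"])
E
```

```text
[-35.088, 18.315, -1.569, 0.0, -0.0, 0.006]
[2.96617919e-01 5.84301812e-02 1.76092987e+00 4.51392240e-05
 1.32199178e+00 2.45692960e-01] [ 1.26011625 -0.0478542  -0.46534586] [418.23421665 166.11043267 224.30766979]
```

Call:
servo_tool(
  series=[
    [-35.1,18.3,-1.6,0,0,0.006],
    [-35.1,18.3,-1.6,0,0,0.006],
    [-35.1,18.3,-1.6,0,0,0.006],
    [-35.1,18.3,-1.6,0,0,0.006],
    [-35.1,18.3,-1.6,0,0,0.006],
    [-35.1,18.3,-1.6,0,0,0.006],
    [-35.1,18.3,-1.6,0,0,0.006],
    [-35.1,18.3,-1.6,0,0,0.006],
    [-35.1,18.3,-1.6,0,0,0.006],
    [-35.1,18.3,-1.6,0,0,0.006],
  ],
)

```text
clock: 1.82
eef_pos: [621.3, -175.8, 239.2]
eef_rot: [-3.141, 0.0, 1.62]
wrist_force: [-0.7, 0.2, 0.1]
finger_gap: 59.7
```

```bash
cat > shot.py <<'E'
from g import *
from cell import camera
import cv2,pickle
def shot(name,tag):
    p,Rr,s=cur(); c=camera(name)
    if name=="wrist":
        M=np.eye(4);M[:3,:3]=Rr.as_matrix();M[:3,3]=p;c["pose"]=M@c["mount"]
    cv2.imwrite(f"pics/{tag}.png",c["pixels"][:,:,::-1]);pickle.dump(c,open(f"{tag}.pkl","wb"));return c
def crop(c,x0,y0,w,h,f,tag):
    cv2.imwrite(f"pics/{tag}.png",cv2.resize(c["pixels"][y0:y0+h,x0:x0+w,::-1],None,fx=f,fy=f,interpolation=cv2.INTER_CUBIC))
E
python3 - <<'E'
from shot import *
print(go([619,-175,240],down(2.6)).tolist())
c=shot("wrist","w1")
E
```

```text
[0.088, -0.228, -0.077, -0.001, 0.0, 0.003]
```

View pics/w1.png

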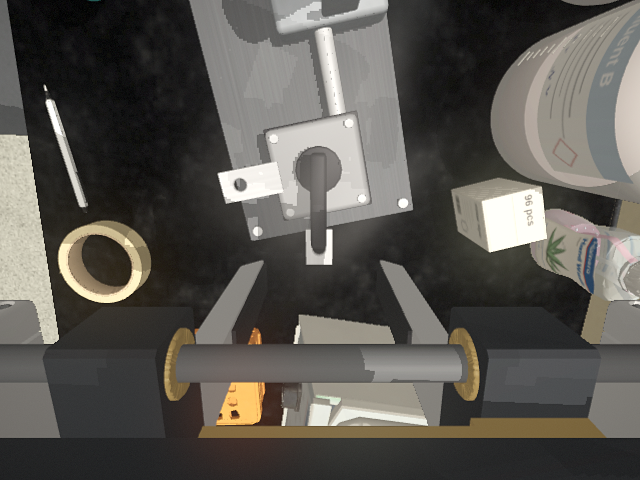

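```bash
python3 - <<'E'
from shot import *
c=pickle.load(open("w1.pkl","rb"));crop(c,210,100,170,180,4,"w1c")
E
```

```text
(no output)
```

View pics/w1c.png

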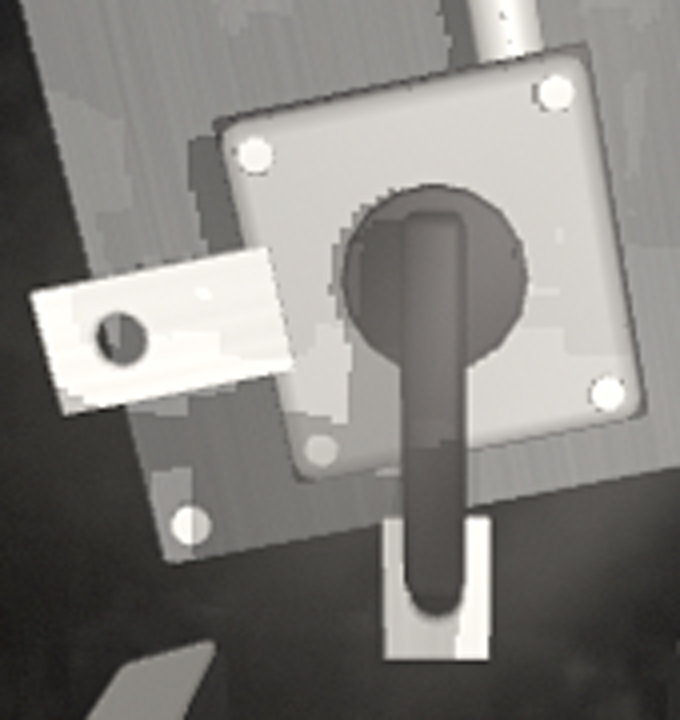

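```bash
python3 - <<'E'
from h import *
np.set_printoptions(precision=1,suppress=True)
c=pickle.load(open("w1.pkl","rb"));C=lambda u,v:cu(u,v,210,100,4)
b=[atz(c,C(*q),77) for q in [(254,155),(555,92),(608,394),(320,450)]]
print(b,np.mean(b,0)); print("edges ang",np.degrees(np.arctan2(*(b[0]-b[3])[[1,0]])),np.degrees(np.arctan2(*(b[1]-b[2])[[1,0]])))
for z in(77,80,83):print("hasp",atz(c,C(122,338),z))
print("tri",tri(ray(c,C(122,338)),ray(d0["top"],cu(617,311,365,175,5)),ray(d0["side"],cu(63,459,280,295,4))))
print("bar far end top", atz(c,C(436,600),126),"bar back",atz(c,C(435,214),126))
print("tab mid end",atz(c,C(436.5,658),86), atz(c,C(436.5,518),86))
E
```

```text
[array([ 572.5, -104.4,   77. ]), array([642.7, -86.6,  77. ]), array([ 660.6, -157.2,   77. ]), array([ 590. , -174.8,   77. ])] [ 616.4 -130.7   77. ]
edges ang 103.97851171126213 104.28403362119492
hasp [ 540.9 -149.3   77. ]
hasp [ 541.6 -148.9   80. ]
hasp [ 542.2 -148.5   83. ]
tri (array([ 541.1, -148.5,   77.4]), [np.float64(0.694720567392646), np.float64(0.7686338165710985), np.float64(0.1682088187564528)])
bar far end top [ 620.4 -197.   126. ] bar back [ 616.3 -114.2  126. ]
tab mid end [ 621.5 -224.9   86. ] [ 619.8 -188.5   86. ]
```

```bash
python3 - <<'E'
from g import *
print(go([619,-176.1,95],down(2.8)).tolist(),cur()[0])
E
```

```text
[0.136, -0.255, 14.378, -0.001, 0.0, -0.002] [ 621.78790423 -177.29484664  238.77382201]
```

Call:
servo_tool(
  series=[
    [0.13,-0.25,2,0,0,0],
    [0.13,-0.25,5,0,0,0],
    [0.13,-0.25,8,0,0,0],
    [0.13,-0.25,10.5,0,0,0],
    [0.13,-0.25,12.5,0,0,0],
    [0.13,-0.25,13.7,0,0,0],
    [0.13,-0.25,14.3,0,0,0],
    [0.13,-0.25,14.3,0,0,0],
    [0.13,-0.25,14.3,0,0,0],
    [0.13,-0.25,14.3,0,0,0],
  ],
)

```text
clock: 2.7
eef_pos: [618.5, -170.9, 98.6]
eef_rot: [3.14, 0.001, 1.622]
wrist_force: [-0.2, 0.6, 0.1]
finger_gap: 60.1
```

Call:
servo_tool(
  series=[
    [0,0,0,0,0,0],
    [0,0,0,0,0,0],
    [0,0,0,0,0,0],
    [0,0,0,0,0,0],
    [0,0,0,0,0,0],
    [0,0,0,0,0,0],
    [0,0,0,0,0,0],
    [0,0,0,0,0,0],
    [0,0,0,0,0,0],
    [0,0,0,0,0,0],
  ],
  gripper=0.8,
  grip_force=20,
)

```text
clock: 3.53
eef_pos: [618.0, -170.8, 97.2]
eef_rot: [3.141, 0.0, 1.622]
wrist_force: [0.9, -0.6, -0.5]
finger_gap: 13.8
```

```bash
python3 - <<'E'
from g import *
p,Rr,s=cur();print(p,s["eef_rot"],s["wrist_force"],s["finger_gap"],s["joints"])
pv=np.array([616.8,-130.2,p[2]])
for f in np.linspace(0,78.7,13)[1:]:
    q=R.from_euler("z",-f,degrees=True)
    print(round(f,1),go(pv+q.apply(p-pv),q*Rr,p,Rr).tolist())
E
```

```text
[ 617.96698224 -170.77075402   97.15051114] [3.14136701e+00 3.18756396e-05 1.62175081e+00] [ 0.9086232  -0.5642173  -0.54837724] 13.825286149638753 [-3.26754757e-01  5.99717118e-01  1.35013118e+00  5.76861177e-05
  1.19152286e+00 -3.77730596e-01]
6.6 [0.037, -0.463, -0.0, 0.0, -0.0, 0.114]
13.1 [0.126, -0.918, -0.0, 0.0, -0.0, 0.229]
19.7 [0.267, -1.361, -0.0, 0.0, -0.0, 0.343]
26.2 [0.458, -1.784, -0.0, 0.0, -0.0, 0.458]
32.8 [0.695, -2.183, -0.001, 0.0, -0.0, 0.572]
39.4 [0.977, -2.552, -0.001, 0.0, -0.0, 0.687]
45.9 [1.299, -2.887, -0.001, 0.0, -0.0, 0.801]
52.5 [1.657, -3.183, -0.001, 0.0, -0.0, 0.916]
59.0 [2.047, -3.435, -0.001, 0.0, -0.0, 1.03]
65.6 [2.462, -3.642, -0.001, 0.0, -0.0, 1.145]
72.1 [2.899, -3.8, -0.001, 0.0, -0.0, 1.259]
78.7 [3.351, -3.907, -0.001, 0.0, -0.0, 1.374]
```

Call:
servo_tool(
  series=[
    [0.01,-0.23,0,0,0,0.057],
    [0.037,-0.463,0,0,0,0.114],
    [0.126,-0.918,0,0,0,0.229],
    [0.267,-1.361,0,0,0,0.343],
    [0.458,-1.784,0,0,0,0.458],
    [0.695,-2.183,0,0,0,0.572],
    [0.977,-2.552,0,0,0,0.687],
    [1.299,-2.887,0,0,0,0.801],
    [1.657,-3.183,0,0,0,0.916],
    [1.657,-3.183,0,0,0,0.916],
  ],
)

```text
clock: 4.37
eef_pos: [584.8, -156.0, 97.2]
eef_rot: [3.141, 0.001, 0.7]
wrist_force: [-1.2, -4.4, -2.5]
finger_gap: 14.3
```

```bash
python3 - <<'E'
from g import *
p,Rr,s=cur();print(p,s["eef_rot"],s["wrist_force"],s["moment"],s["finger_gap"],s["joints"])
pv=np.array([616.8,-130.2,p[2]])
v=pv-p;print("radius",np.hypot(*v[:2]),"dir",np.degrees(np.arctan2(-v[1],-v[0])), "tool -x ang",np.degrees(s["eef_rot"][2])-180)
tot=np.degrees(s["eef_rot"][2])-180+165.9
for f in np.linspace(0,tot,5)[1:]:
    q=R.from_euler("z",-f,degrees=True)
    print(round(f,1),go(pv+q.apply(p-pv),q*Rr,p,Rr).tolist())
E
```

```text
[ 584.80600774 -156.00569331   97.15665715] [3.14125417e+00 7.16508778e-04 7.00135922e-01] [-1.20393954 -4.39567886 -2.49686967] [-0.94648569  0.15668179 -0.28106797] 14.270849425768636 [-3.20848286e-01  5.25024983e-01  1.46744435e+00 -8.63373110e-04
  1.14920926e+00  5.50165332e-01]
radius 41.10412810771635 dir -141.11106937173855 tool -x ang -139.8851665774118
6.5 [0.036, -0.465, -0.0, 0.0, -0.0, 0.114]
13.0 [0.125, -0.923, -0.0, 0.0, -0.0, 0.227]
19.5 [0.265, -1.367, -0.001, 0.0, -0.0, 0.341]
26.0 [0.455, -1.794, -0.001, 0.0, -0.0, 0.454]
```

Call:
servo_tool(
  series=[
    [0.036,-0.465,0,0,0,0.114],
    [0.125,-0.923,0,0,0,0.227],
    [0.265,-1.367,0,0,0,0.341],
    [0.38,-1.65,0,0,0,0.41],
    [0.455,-1.794,0,0,0,0.456],
    [0.455,-1.794,0,0,0,0.456],
    [0.455,-1.794,0,0,0,0.456],
    [0.455,-1.794,0,0,0,0.456],
    [0.455,-1.794,0,0,0,0.456],
    [0.455,-1.794,0,0,0,0.456],
  ],
)

```text
clock: 5.2
eef_pos: [576.8, -140.0, 97.1]
eef_rot: [3.141, 0.001, 0.254]
wrist_force: [-3.1, -5.1, 1.1]
finger_gap: 14.1
```

```bash
python3 - <<'E'
from shot import *
p,Rr,s=cur();print(p,s["eef_rot"],s["wrist_force"],s["moment"],s["finger_gap"])
v=p-np.array([616.8,-130.2,p[2]]);print("radius",np.hypot(*v[:2]),"dir",np.degrees(np.arctan2(v[1],v[0])), "tool -x ang",np.degrees(s["eef_rot"][2])-180)
c=shot("wrist","w2");t=shot("top","t2");sd=shot("side","s2")
crop(t,365,175,160,100,5,"t2c");crop(sd,280,295,110,170,4,"s2c")
E
```

```text
[ 576.75407341 -139.97566964   97.13907427] [3.14118558e+00 1.11407970e-03 2.53755357e-01] [-3.0662424  -5.10956709  1.1137632 ] [-0.92073129  0.76314582 -0.3578747 ] 14.07465243107184
radius 41.22183830395264 dir -166.28173590251328 tool -x ang -165.46088898759288
```

View pics/w2.png

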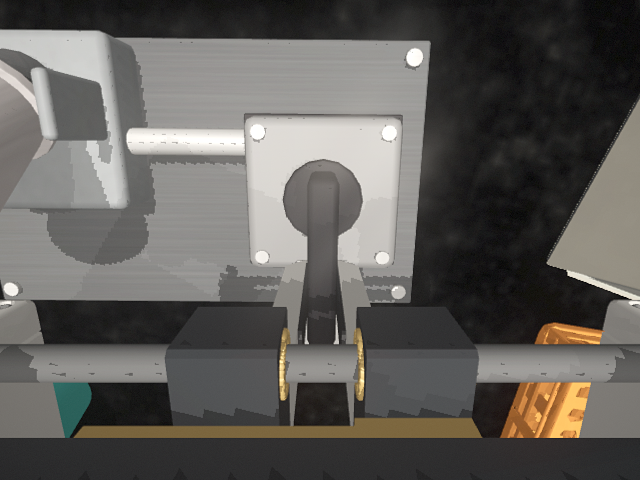

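View pics/s2c.png

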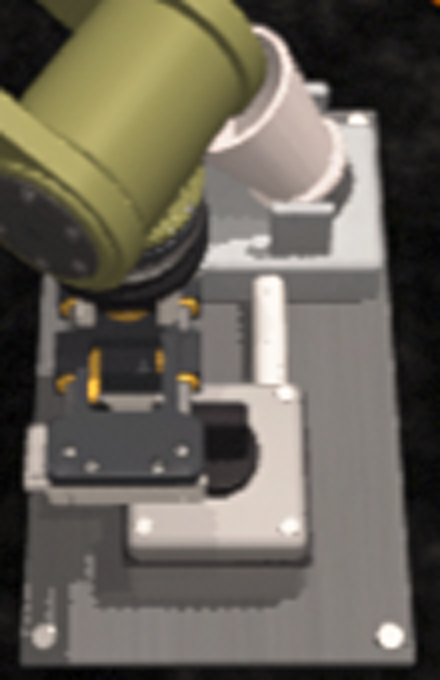

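Call:
servo_tool(
  series=[
    [0,0,0,0,0,0],
    [0,0,0,0,0,0],
    [0,0,0,0,0,0],
    [0,0,0,0,0,0],
    [0,0,-2,0,0,0],
    [0,0,-5,0,0,0],
    [0,0,-9,0,0,0],
    [-1,0,-12,0,0,0],
    [-2,0,-14,0,0,0],
    [-2,0,-14,0,0,0],
  ],
  gripper=5,
)

```text
clock: 6.18
eef_pos: [558.1, -144.7, 242.2]
eef_rot: [3.138, -0.006, 0.25]
wrist_force: [0.2, -0.1, 1.0]
finger_gap: 50.2
```

```bash
python3 - <<'E'
from shot import *
p,Rr,s=cur();print(p,s["eef_rot"],s["wrist_force"],s["finger_gap"])
c=shot("wrist","w3");crop(c,220,100,160,200,4,"w3c")
E
```

```text
[ 558.10752335 -144.73765204  242.16833847] [ 3.13771029 -0.00609571  0.25046925] [ 0.22760822 -0.1118389   0.95637177] 50.15622965920325
```

View pics/w3.png

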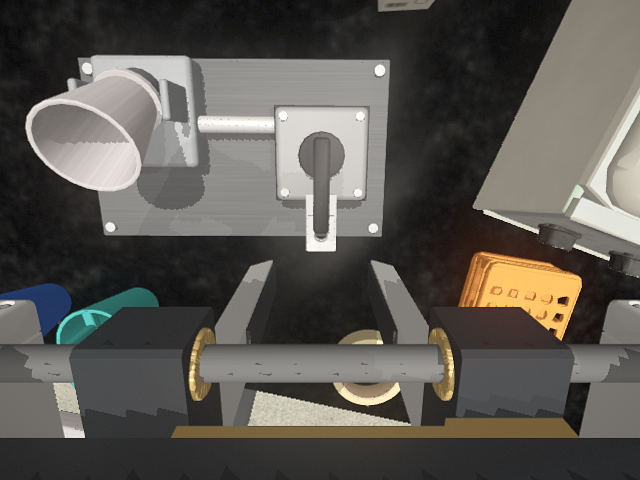

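View pics/w3c.png

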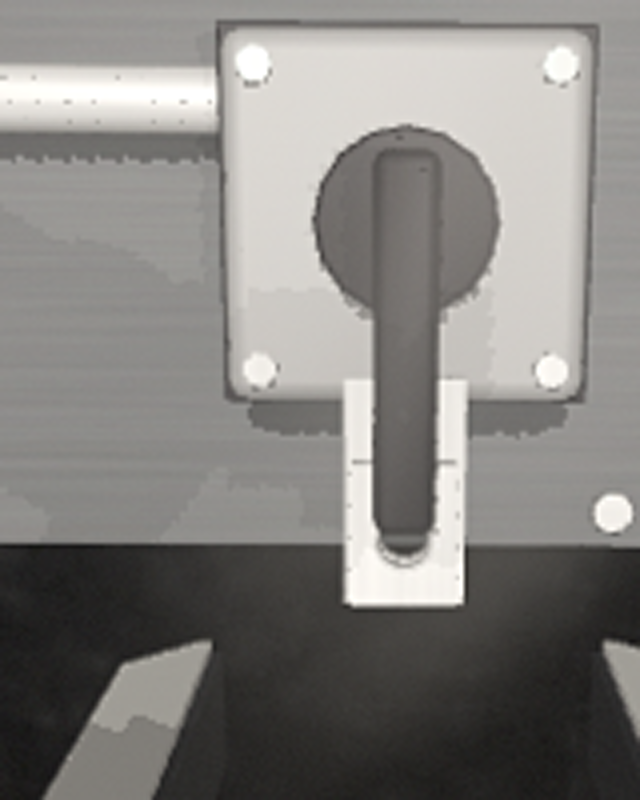

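```bash
python3 - <<'E'
from shot import *
p,Rr,s=cur();print(p,s["eef_rot"],s["qd"].round(3) if hasattr(s["qd"],"round") else s["qd"])
c=shot("wrist","w4");crop(c,15,50,180,150,4,"w4c")
p,Rr,s=cur();print(p)
print(go([428.4,286.4,230],down(19.3)).tolist())
E
```

```text
[ 558.02446529 -144.42302354  239.34273599] [ 3.13947899 -0.00348645  0.25026913] [ 0.008  0.058  0.038  0.002 -0.029  0.01 ]
[ 557.75586315 -144.14801066  237.31811944]
[-1.871, -44.917, 0.71, 0.001, -0.0, -1.657]
```

View pics/w4c.png

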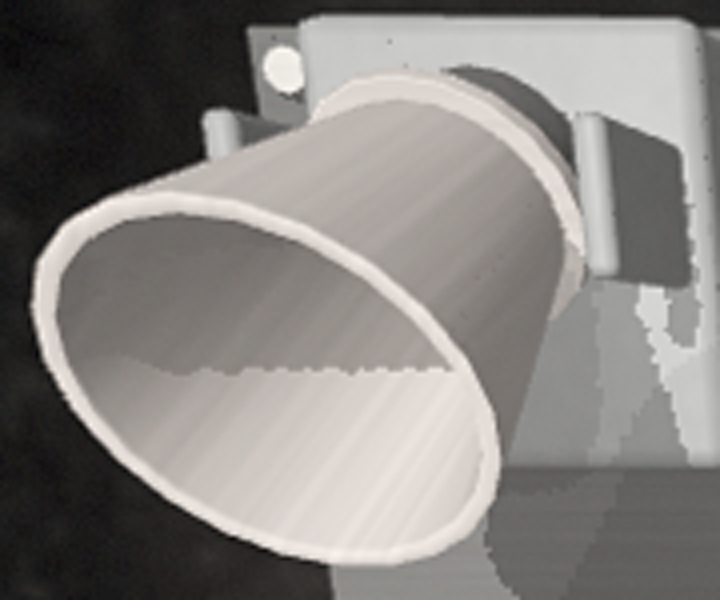

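```bash
cat > cup.py <<'E'
from h import *
from scipy.optimize import least_squares
a=np.radians(14.1);f=np.array([-np.cos(a),-np.sin(a),0]);n=.5*f+np.cos(np.pi/6)*np.array([0,0,1.])
yl=np.array([-np.sin(a),np.cos(a),0]);u=np.cross(yl,n)
th=np.linspace(0,2*np.pi,360)
def circ(c,r,n=n,):
    e1=yl;e2=np.cross(n,yl);return c+r*(np.outer(np.cos(th),e1)+np.outer(np.sin(th),e2))
def P(cam,X): return np.array([proj(cam,x) for x in X])
E
python3 - <<'E'
from cup import *
w=pickle.load(open("w4.pkl","rb"));t,s=d0["top"],d0["side"]
wo=[cu(*q,15,50,4) for q in [(33,305),(60,235),(110,205),(170,193),(240,207),(300,230),(370,275),(430,330),(475,390),(497,450),(495,505),(460,545),(400,562),(330,560),(270,548),(200,515),(120,450),(70,390),(40,340)]]
to=[cu(*q,365,175,5) for q in [(192,205),(262,122),(348,195),(262,277),(215,140),(325,140),(325,255),(210,250)]]
so=[cu(*q,280,295,4) for q in [(160,105),(195,152),(240,133),(293,60),(245,25),(200,42)]]
def res(c,sets,r):
    out=[]
    for cam,pts in sets:
        pr=P(cam,circ(c,r))
        for q in pts:
            dd=np.linalg.norm(pr-q,axis=1);i=dd.argmin()
            cen=pr.mean(0);sg=np.sign(np.linalg.norm(np.array(q)-cen)-np.linalg.norm(pr[i]-cen));out.append(sg*dd[i])
    return np.array(out)
for nm,S in [("all",[(w,wo),(t,to),(s,so)]),("w",[(w,wo)]),("ts",[(t,to),(s,so)])]:
    o=least_squares(lambda x:res(x,S,40.),[578,47,146],diff_step=1e-4);print(nm,o.x.round(1),np.sqrt(np.mean(o.fun**2)).round(2),o.fun.mean().round(2))
E
```

```text
all [576.7  47.7 144.4] 1.03 -0.2
w [576.4  49.  142.4] 1.02 -0.15
ts [577.4  46.9 148.7] 0.71 0.19
```

Call:
servo_tool(
  series=[
    [0,-1,0.4,0,0,0],
    [0,-3,0.7,0,0,0],
    [-1.9,-45,0.7,0,0,-0.09],
    [-1.9,-45,0.7,0,0,-0.09],
    [-1.9,-45,0.7,0,0,-0.09],
    [-1.9,-45,0.7,0,0,-0.09],
    [-1.9,-45,0.7,0,0,-0.09],
    [-1.9,-45,0.7,0,0,-0.09],
    [-1.9,-45,0.7,0,0,-0.09],
    [-1.9,-45,0.7,0,0,-0.09],
  ],
)

```text
clock: 7.12
eef_pos: [451.5, 206.1, 228.4]
eef_rot: [-3.142, 0.003, 0.34]
wrist_force: [0.8, 0.8, -0.2]
finger_gap: 49.8
```

```bash
python3 - <<'E'
from g import *
print(go([428.4,286.4,230],down(19.3)).tolist(),cur()[2]["joints"])
E
```

```text
[0.504, -8.342, -0.162, -0.002, 0.002, -1.567] [3.54316055e-01 1.63110396e-01 1.63511807e+00 1.25729500e-04
 1.34590290e+00 1.58464740e+00]
```

Call:
servo_tool(
  series=[
    [0.5,-8.3,0,0,0,-1.567],
    [0.5,-8.3,0,0,0,-1.567],
    [0.5,-8.3,0,0,0,-1.567],
    [0.5,-8.3,0,0,0,-1.567],
    [0.5,-8.3,0,0,0,-1.567],
    [0.5,-8.3,0,0,0,-1.567],
    [0.5,-8.3,0,0,0,-1.567],
    [0.5,-8.3,0,0,0,-1.567],
    [0.5,-8.3,0,0,0,-1.567],
    [0.5,-8.3,0,0,0,-1.567],
  ],
)

```text
clock: 7.95
eef_pos: [429.5, 284.1, 228.1]
eef_rot: [-3.139, 0.001, 1.597]
wrist_force: [-0.7, 0.5, 0.1]
finger_gap: 49.6
```

```bash
python3 - <<'E'
from g import *
print(go([428.4,286.4,230],down(19.3)).tolist(),cur()[2]["eef_pos"])
E
```

```text
[0.23, -0.1, -0.188, -0.003, 0.001, -0.311] [429.45075892 284.11975587 228.11730282]
```

Call:
servo_tool(
  series=[
    [0.1,0,0,0,0,-0.1],
    [0.2,-0.1,0,0,0,-0.22],
    [0.2,-0.1,0,0,0,-0.3],
    [0.2,-0.1,0,0,0,-0.31],
    [0.2,-0.1,0,0,0,-0.31],
    [0.2,-0.1,0,0,0,-0.31],
    [0.2,-0.1,0,0,0,-0.31],
    [0.2,-0.1,0,0,0,-0.31],
    [0.2,-0.1,0,0,0,-0.31],
    [0.2,-0.1,0,0,0,-0.31],
  ],
)

```text
clock: 8.78
eef_pos: [429.4, 285.7, 230.1]
eef_rot: [-3.142, 0.0, 1.899]
wrist_force: [-0.3, -0.4, 0.8]
finger_gap: 50.0
```

```bash
python3 - <<'E'
from shot import *
p,Rr,s=cur();print(p,s["eef_rot"])
c=shot("wrist","w5");t=shot("top","t5");sd=shot("side","s5")
crop(t,365,175,160,100,5,"t5c")
E
```

```text
[429.36518519 285.70132826 230.090463  ] [-3.14154704e+00  1.61521688e-05  1.89915516e+00]
```

View pics/w5.png

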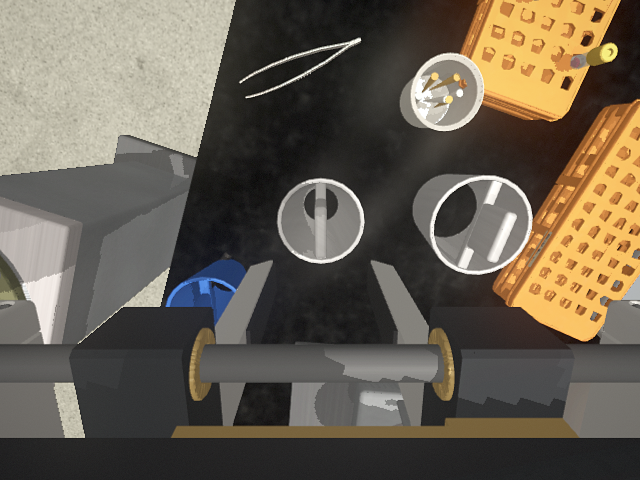

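View pics/t5c.png

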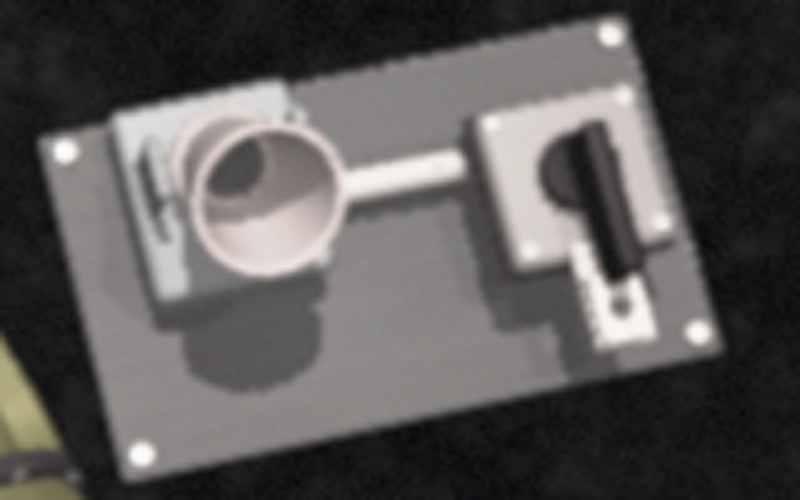

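View pics/s5.png

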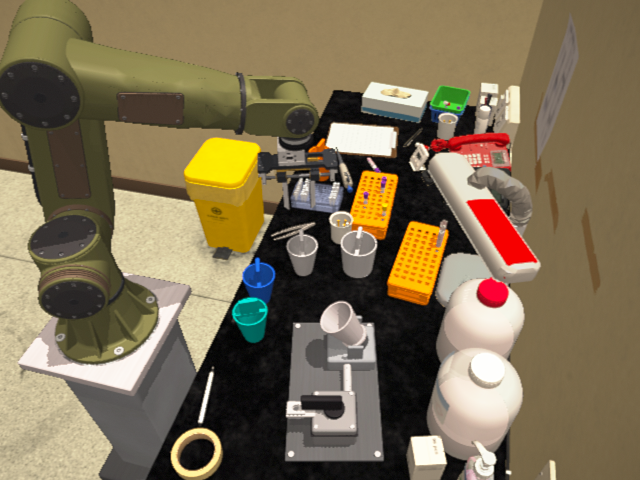

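```bash
python3 - <<'E'
from shot import *
t=pickle.load(open("t5.pkl","rb"));sd=pickle.load(open("s5.pkl","rb"))
crop(t,475,215,30,35,20,"t5h");crop(sd,280,390,80,50,10,"s5h")
w=pickle.load(open("w5.pkl","rb"));crop(w,270,170,100,100,6,"w5c")
E
```

```text
(no output)
```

View pics/t5h.png

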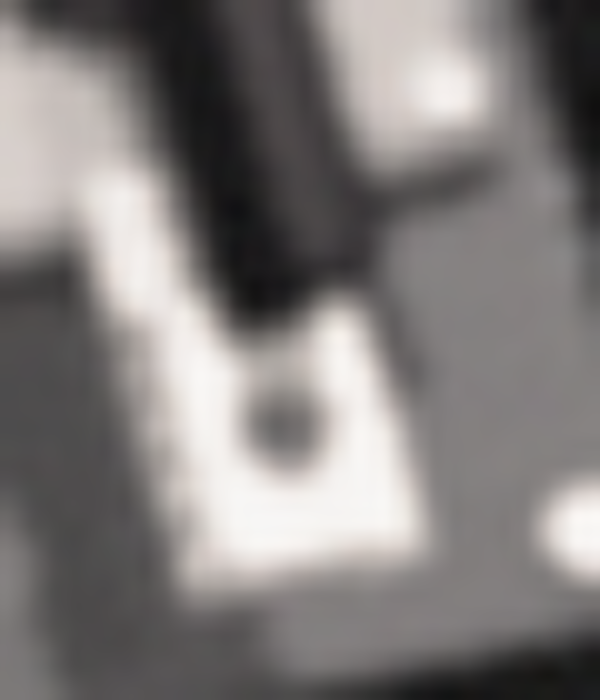

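View pics/s5h.png

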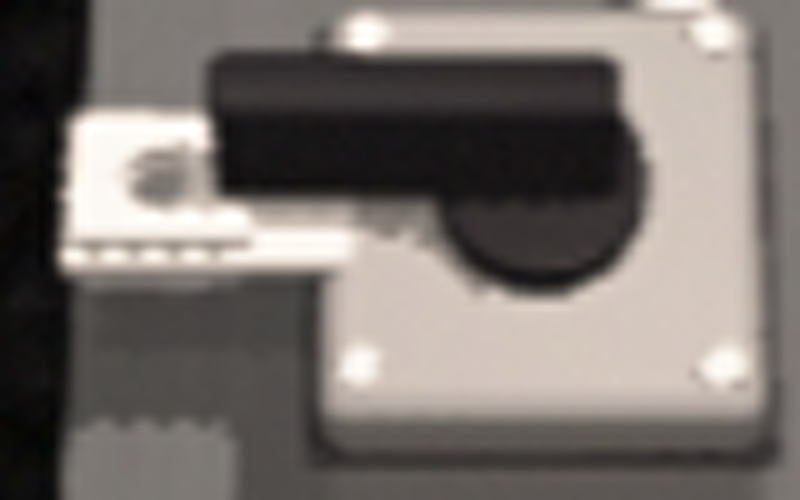

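View pics/w5c.png

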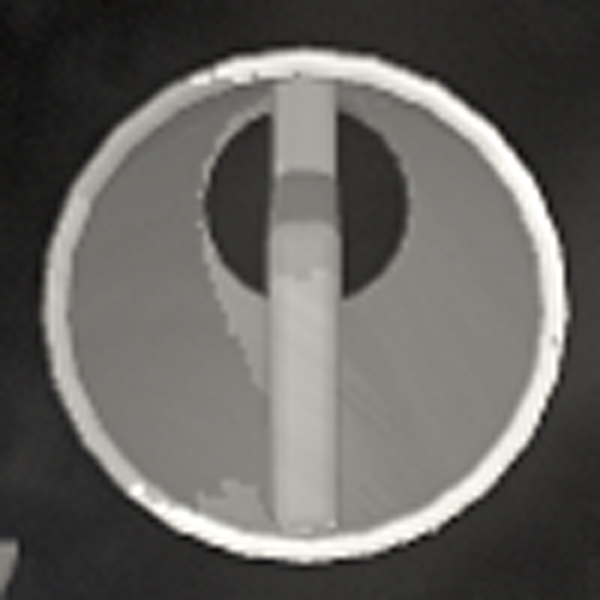

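```bash
python3 - <<'E'
from h import *
from g import *
np.set_printoptions(precision=1,suppress=True)
w=pickle.load(open("w5.pkl","rb"));C=lambda u,v:cu(u,v,270,170,6)
t=pickle.load(open("t5.pkl","rb"));s=pickle.load(open("s5.pkl","rb"))
print("handle hole",tri(ray(t,cu(287,420,475,215,20)),ray(s,cu(163,178,280,390,10))))
print("rim ctr",atz(w,C(305.5,304),95)," dia",np.linalg.norm(atz(w,C(43,304),95)-atz(w,C(568,304),95)))
a,b=atz(w,C(305,222),135),atz(w,C(306,530),135);print("tab ends",a,b,(a+b)/2,np.linalg.norm(a-b),np.degrees(np.arctan2(*(a-b)[[1,0]])))
p,Rr,_=cur();print(p)
print(go([430.0,286.3,110],down(19.0)).tolist())
E
```

```text
handle hole (array([ 542.5, -147.9,   85.8]), [np.float64(0.3139038586594363), np.float64(0.3139038586592909)])
rim ctr [429.  285.9  95. ]  dia 80.85466777203706
tab ends [422.5 305.  135. ] [436.6 264.2 135. ] [429.5 284.6 135. ] 43.22414891303273 108.99837650169073
[429.4 285.7 230.1]
[0.035, 0.078, 12.013, 0.0, -0.0, -0.003]
```

Call:
servo_tool(
  series=[
    [0,0,2,0,0,0],
    [0,0,5,0,0,0],
    [0,0,8,0,0,0],
    [0,0,10.5,0,0,0],
    [0,0,12,0,0,0],
    [0,0,12.5,0,0,0],
    [0,0,12.7,0,0,0],
    [0,0,12.7,0,0,0],
    [0,0,12.7,0,0,0],
    [0,0,12.7,0,0,0],
  ],
)

```text
clock: 9.77
eef_pos: [429.9, 286.0, 104.2]
eef_rot: [3.14, -0.0, 1.9]
wrist_force: [-0.5, 0.6, -0.1]
finger_gap: 50.4
```

Call:
servo_tool(
  series=[
    [0,0,0,0,0,0],
    [0,0,0,0,0,0],
    [0,0,0,0,0,0],
    [0,0,0,0,0,0],
    [0,0,0,0,0,0],
    [0,0,0,0,0,0],
    [0,0,0,0,0,0],
    [0,0,0,0,0,0],
    [0,0,0,0,0,0],
    [0,0,0,0,0,0],
  ],
  gripper=0.6,
  grip_force=30,
)

```text
clock: 10.6
eef_pos: [429.3, 285.7, 103.0]
eef_rot: [-3.141, 0.0, 1.9]
wrist_force: [-0.1, -0.5, -2.3]
finger_gap: 9.8
```

```bash
python3 - <<'E'
from cup import *
from g import *
p,Rr,s=cur();print(p,s["eef_rot"],s["wrist_force"],s["moment"],s["finger_gap"],s["joints"])
# target: tool z=-n, y=u
z=-n;y=u;x=np.cross(y,z);Rt=R.from_matrix(np.c_[x,y,z]);print("u",u,"x",x)
m=np.array([577,47.5,145.5])
off=103-67.5  # tcp above centre
for h in (0,10,60,100): print(h,m+(off+h)*n)
p0=np.array([429.4,285.7,200.]);print(go(m+(off+100)*n,Rt,p0,Rr).tolist())
E
```

```text
[429.3004912  285.68192686 103.02165889] [-3.14133871e+00  7.04257743e-05  1.89976521e+00] [-0.1381937  -0.48533312 -2.25447851] [-0.04071394  0.02805938 -0.02227352] 9.839061627970612 [ 5.16142007e-01  3.35707461e-01  1.72874330e+00 -2.49127415e-05
  1.07740450e+00  1.87184939e-01]
u [0.8399338  0.21097679 0.5       ] x [-2.43615012e-01  9.69872015e-01 -1.38777878e-17]
0 [559.78477173  43.17583354 176.24390183]
10 [554.93541165  41.95775848 184.90415587]
60 [530.68861127  35.86738319 228.20542606]
100 [511.29117096  30.99508295 262.84644221]
[-26.751, -0.48, -6.283, -0.524, -0.022, 0.081]
```

Call:
servo_tool(
  series=[
    [0,0,-0.3,0,0,0],
    [0,0,-1,0,0,0],
    [0,0,-2.2,0,0,0],
    [0,0,-4,0,0,0],
    [0,0,-6,0,0,0],
    [0,0,-8.2,0,0,0],
    [0,0,-10.4,0,0,0],
    [0,0,-12.4,0,0,0],
    [0,0,-13.6,0,0,0],
    [0,0,-14,0,0,0],
  ],
  grip_force=40,
)

```text
clock: 11.43
eef_pos: [429.8, 286.0, 245.8]
eef_rot: [3.138, -0.001, 1.9]
wrist_force: [-0.1, -0.9, -2.0]
finger_gap: 9.8
```

```bash
python3 - <<'E'
from shot import *
from cup import n,u
p,Rr,s=cur();print(p,s["eef_rot"],s["wrist_force"],s["finger_gap"])
c=shot("side","s6");crop(c,210,130,160,120,5,"s6c")
z=-n;y=u;x=np.cross(y,z);Rt=R.from_matrix(np.c_[x,y,z])
m=np.array([577,47.5,145.5])
print(go(m+(35.5+80)*n,Rt).tolist())
E
```

```text
[429.82842349 286.02074872 245.83033689] [ 3.13804679e+00 -6.94045246e-04  1.89982609e+00] [-0.07289462 -0.87783877 -2.04491972] 9.792053081154242
[-26.847, 0.475, -0.046, -0.52, -0.022, 0.081]
```

View pics/s6c.png

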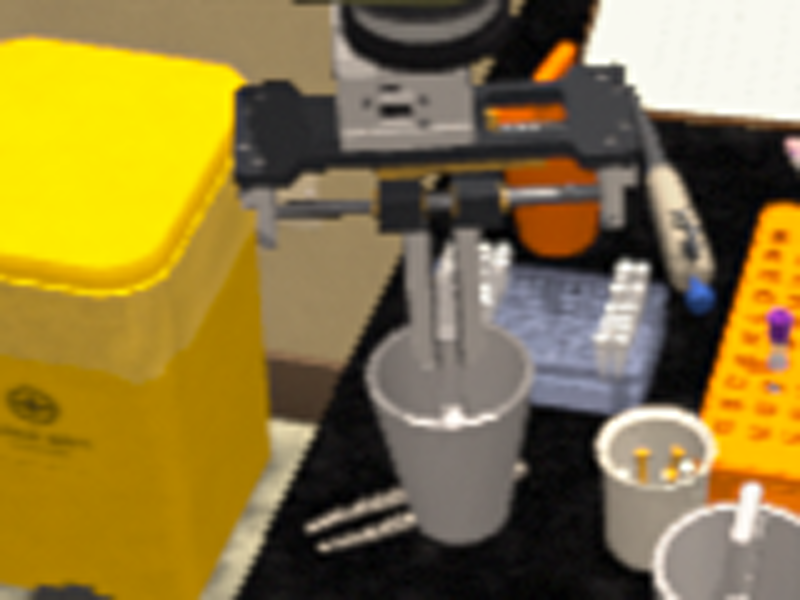

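Call:
servo_tool(
  series=[
    [-0.5,0,0,-0.01,0,0],
    [-1.8,0,-0.1,-0.04,0,0.01],
    [-4,0.1,-0.3,-0.09,0,0.02],
    [-6.7,0.1,-0.4,-0.15,0,0.03],
    [-9.7,0.2,-0.5,-0.21,-0.01,0.04],
    [-12.7,0.2,-0.5,-0.27,-0.01,0.05],
    [-15.7,0.3,-0.5,-0.33,-0.01,0.06],
    [-18.7,0.3,-0.5,-0.39,-0.02,0.06],
    [-21.4,0.4,-0.4,-0.44,-0.02,0.07],
    [-23.5,0.4,-0.3,-0.48,-0.02,0.08],
  ],
)

```text
clock: 12.32
eef_pos: [508.8, 62.4, 245.0]
eef_rot: [2.66, 0.001, 1.816]
wrist_force: [-0.4, 0.7, -1.6]
finger_gap: 9.5
```

```bash
python3 - <<'E'
from shot import *
from cup import n,u
p,Rr,s=cur();print(p,s["eef_rot"],s["wrist_force"],s["finger_gap"])
z=-n;y=u;x=np.cross(y,z);Rt=R.from_matrix(np.c_[x,y,z])
m=np.array([577,47.5,145.5])
print(go(m+(35.5+80)*n,Rt).tolist())
E
```

```text
[508.76456323  62.39809117 245.02730933] [2.65978176e+00 1.29759017e-03 1.81637423e+00] [-0.41397508  0.66160033 -1.60526234] 9.509043025037103
[-3.107, 0.448, 0.183, -0.042, 0.001, 0.0]
```

Call:
servo_tool(
  series=[
    [-1,0.1,0.1,-0.015,0,0],
    [-2,0.3,0.1,-0.03,0,0],
    [-2.8,0.4,0.2,-0.04,0,0],
    [-3.1,0.45,0.2,-0.042,0,0],
    [-3.1,0.45,0.2,-0.042,0,0],
    [-3.1,0.45,0.2,-0.042,0,0],
    [-3.1,0.45,0.2,-0.042,0,0],
    [-3.1,0.45,0.2,-0.042,0,0],
    [-3.1,0.45,0.2,-0.042,0,0],
    [-3.1,0.45,0.2,-0.042,0,0],
  ],
)

```text
clock: 13.15
eef_pos: [521.4, 36.1, 246.5]
eef_rot: [2.619, 0.0, 1.819]
wrist_force: [-0.5, 0.1, -1.1]
finger_gap: 9.8
```

```bash
python3 - <<'E'
from shot import *
from cup import n,u
p,Rr,s=cur();print(p,s["eef_rot"],s["wrist_force"],s["moment"],s["finger_gap"])
z=-n;y=u;x=np.cross(y,z);Rt=R.from_matrix(np.c_[x,y,z])
m=np.array([577,47.5,145.5])
print(go(m+(35.5+80)*n,Rt).tolist())
c=shot("side","s7");crop(c,270,260,130,120,6,"s7c");t=shot("top","t7");crop(t,350,150,120,100,6,"t7c");shot("wrist","w7")
E
```

```text
[521.38916651  36.07175981 246.45010902] [2.61933723e+00 4.22459069e-04 1.81860302e+00] [-0.46820599  0.08254867 -1.12178856] [-0.13642282  0.43584139 -0.02109874] 9.759374686354757
[-0.246, -0.136, 0.029, -0.001, -0.0, 0.002]
```

View pics/s7c.png

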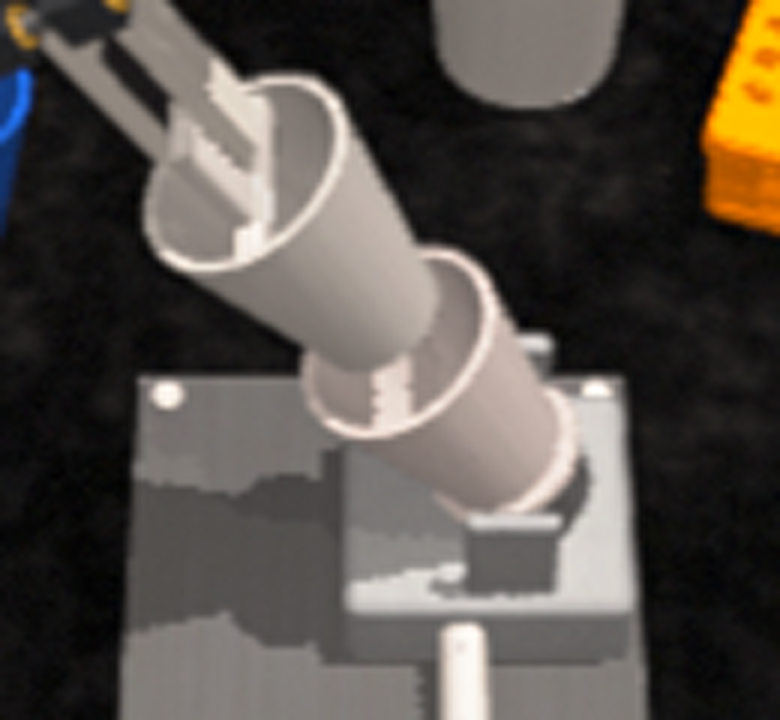

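View pics/t7c.png

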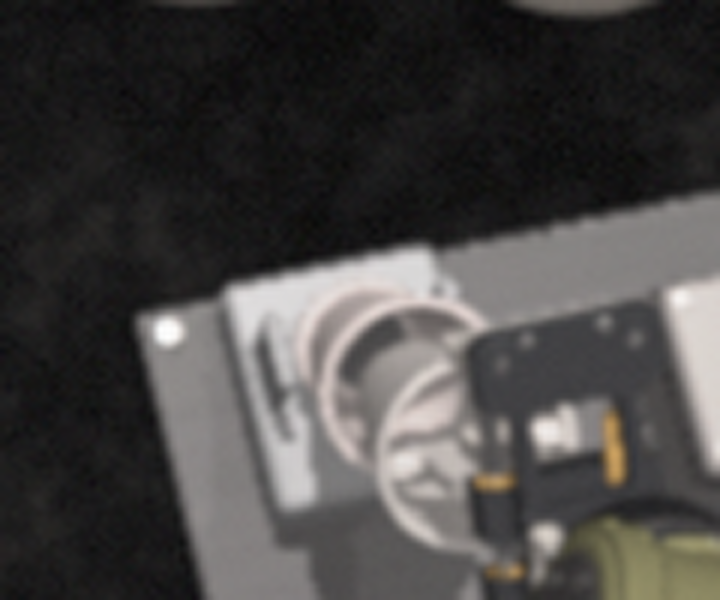

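View pics/w7.png

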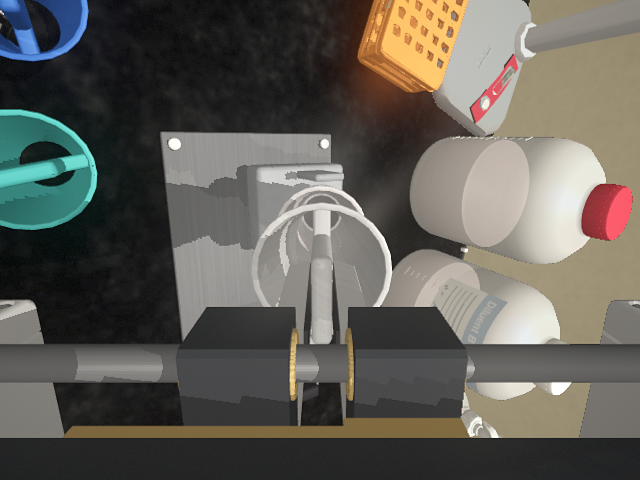

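```bash
cat > ov.py <<'E'
from cup import *
from scipy.spatial.transform import Rotation as R
import cv2
def circ2(c,ax,r):
    e1=np.cross(ax,[0.3,1,0.2]);e1/=np.linalg.norm(e1);e2=np.cross(ax,e1);return c+r*(np.outer(np.cos(th),e1)+np.outer(np.sin(th),e2))
def overlay(cam,x0,y0,w,h,f,circles,out):
    im=cv2.resize(cam["pixels"][y0:y0+h,x0:x0+w,::-1],None,fx=f,fy=f,interpolation=cv2.INTER_CUBIC)
    for X,col in circles:
        q=P(cam,X);q=((q-[x0,y0]+.5)*f-.5);cv2.polylines(im,[np.round(q*8).astype(np.int32)],True,col,1,cv2.LINE_AA,3)
    cv2.imwrite(out,im)
def sleeve(p,Rr,off=35.5):
    ax=-Rr.as_matrix()[:,2];c=p-off*(-Rr.as_matrix()[:,2])*1.0
    return c,ax
E
cat > ov7.py <<'E'
from ov import *
import sys
p=np.array([521.39,36.07,246.45]);Rr=R.from_euler("xyz",[2.61934,0.00042,1.8186])
c,ax=sleeve(p,Rr)
m=np.array(eval(sys.argv[1]));d=np.array(eval(sys.argv[2]))
G=(0,255,0);B=(255,80,0);Y=(0,255,255)
cs=[(circ2(c+d+27.5*ax,ax,40.5),G),(circ2(c+d-67.5*ax,ax,24),Y),(circ(m,40),B),(circ(m,36),B)]
overlay(pickle.load(open("s7.pkl","rb")),285,265,90,90,8,cs,"pics/o7s%s.png"%sys.argv[3])
overlay(pickle.load(open("t7.pkl","rb")),390,190,70,60,10,cs,"pics/o7t%s.png"%sys.argv[3])
overlay(pickle.load(open("w7.pkl","rb")),230,170,180,140,4,cs,"pics/o7w%s.png"%sys.argv[3])
E
python3 ov7.py "[577,47.3,147]" "[0,0,0]" a
```

```text
(no output)
```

View pics/o7sa.png

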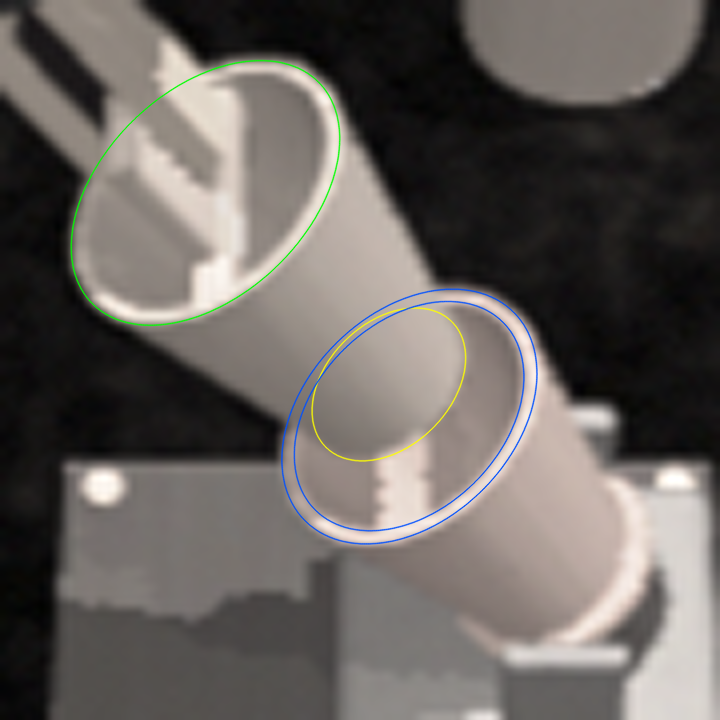

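View pics/o7ta.png

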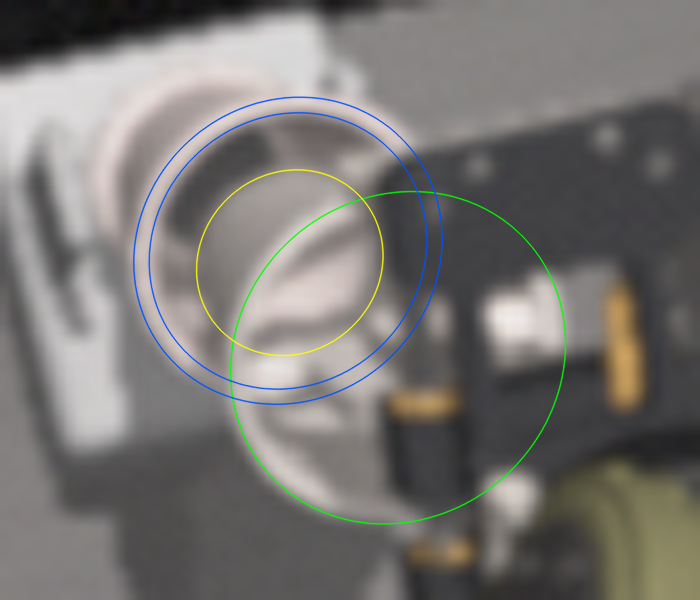

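View pics/o7wa.png

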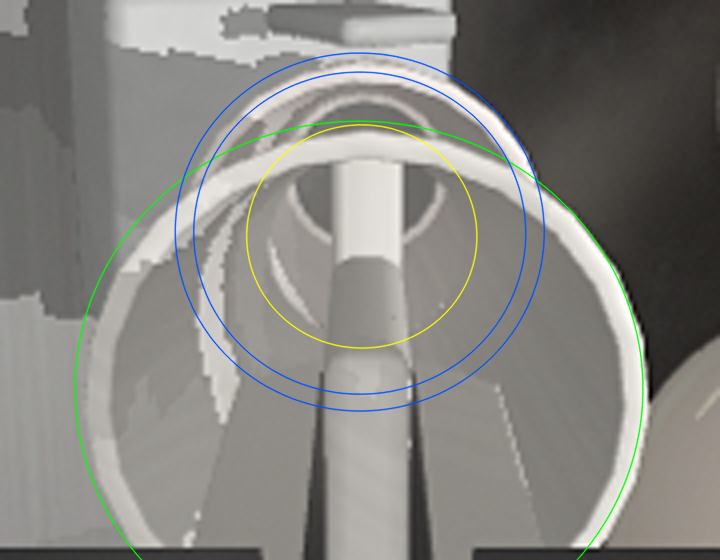

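```bash
cat > tgt.py <<'E'
from g import *
from cup import n,u,yl
import sys
z=-n;y=u;x=np.cross(y,z);Rt=R.from_matrix(np.c_[x,y,z])
m=np.array([577,47.3,147.])
def rep():
    p,Rr,s=cur()
    c=p+35.5*Rr.as_matrix()[:,2]-m
    print("clock",round(s["clock"],2),"h %.1f u %.1f yl %.1f"%(c@n,c@u,c@yl),"rot err",(Rr.inv()*Rt).as_rotvec().round(4),"F(n,u,yl)",np.round([np.dot(s["wrist_force"],k) for k in (n,u,yl)],2),"M",np.round([np.dot(s["moment"],k) for k in (n,u,yl)],3),"gap",round(s["finger_gap"],2))
    return p
if __name__=="__main__":
    p=rep()
    if len(sys.argv)>1: print(go(m+(35.5+float(sys.argv[1]))*n,Rt).tolist())
E
python3 tgt.py 20
```

```text
clock 13.3 h 79.0 u 0.6 yl 2.5 rot err [-0.0013 -0.0004  0.0014] F(n,u,yl) [-2.49 -1.23 -0.39] M [ 0.044 -0.03   0.418] gap 9.76
[-0.251, -0.059, 5.898, -0.001, -0.0, 0.001]
```

Call:
servo_tool(
  series=[
    [-0.12,-0.03,0.2,0,0,0],
    [-0.25,-0.06,0.6,0,0,0],
    [-0.25,-0.06,1.4,0,0,0],
    [-0.25,-0.06,2.4,0,0,0],
    [-0.25,-0.06,3.4,0,0,0],
    [-0.25,-0.06,4.4,0,0,0],
    [-0.25,-0.06,5.2,0,0,0],
    [-0.25,-0.06,5.7,0,0,0],
    [-0.25,-0.06,5.9,0,0,0],
    [-0.25,-0.06,5.9,0,0,0],
  ],
)

```text
clock: 14.13
eef_pos: [550.1, 40.5, 194.5]
eef_rot: [2.62, 0.0, 1.818]
wrist_force: [0.1, -0.3, -1.7]
finger_gap: 10.0
```

```bash
python3 - <<'E'
from tgt import *
from shot import *
import pickle
p,Rr,s=cur();rep()
c=shot("wrist","w8");shot("side","s8");shot("top","t8")
pickle.dump((p,Rr),open("p8.pkl","wb"));rep()
from ov import *
c,ax=sleeve(p,Rr)
G=(0,255,0);B=(255,80,0);Y=(0,255,255)
cs=[(circ2(c+27.5*ax,ax,40.5),G),(circ(m,40),B),(circ(m,36),B)]
overlay(pickle.load(open("s8.pkl","rb")),300,280,70,70,10,cs,"pics/o8s.png")
overlay(pickle.load(open("t8.pkl","rb")),390,190,70,60,10,cs,"pics/o8t.png")
overlay(pickle.load(open("w8.pkl","rb")),230,170,180,140,4,cs,"pics/o8w.png")
E
```

```text
clock 14.13 h 19.5 u -0.3 yl -0.0 rot err [-0.002  -0.0005  0.0013] F(n,u,yl) [-1.49 -0.8  -0.31] M [-0.008 -0.054  0.494] gap 10.0
clock 14.28 h 20.3 u 0.2 yl -0.2 rot err [-0.0007 -0.0001  0.0013] F(n,u,yl) [-1.19 -1.29  0.13] M [-0.025 -0.078  0.471] gap 9.3
```

View pics/o8s.png

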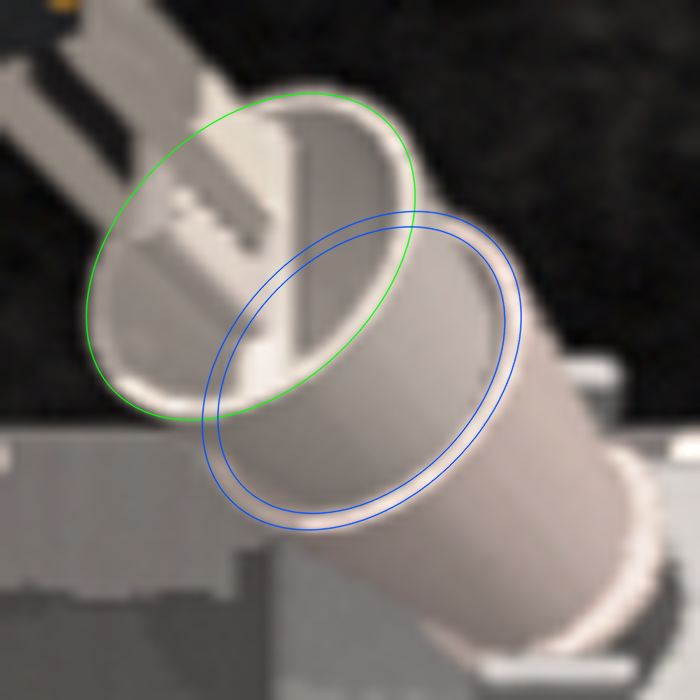

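View pics/o8t.png

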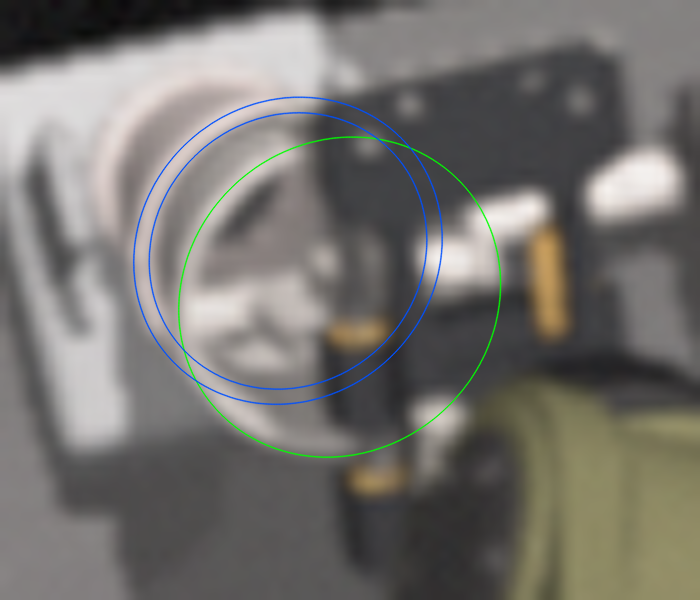

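View pics/o8w.png

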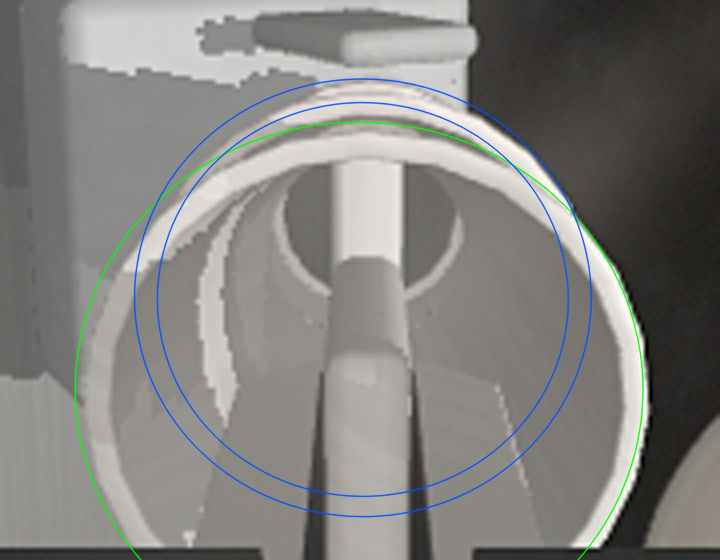

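Call:
servo_tool(
  series=[
    [0.01,-0.01,0.1,0,0,0],
    [0.02,-0.02,0.3,0,0,0],
    [0.02,-0.02,0.5,0,0,0],
    [0.02,-0.02,0.7,0,0,0],
    [0.02,-0.02,0.9,0,0,0],
    [0.02,-0.02,1.0,0,0,0],
    [0.02,-0.02,1.1,0,0,0],
    [0.02,-0.02,1.1,0,0,0],
    [0.02,-0.02,1.1,0,0,0],
    [0.02,-0.02,1.1,0,0,0],
  ],
)

```text
clock: 15.12
eef_pos: [555.2, 41.9, 185.4]
eef_rot: [2.619, 0.0, 1.818]
wrist_force: [0.0, -0.5, -1.6]
finger_gap: 9.9
```

```bash
python3 tgt.py 6
```

```text
clock 15.12 h 9.0 u -0.3 yl 0.1 rot err [-0.0012 -0.0003  0.0012] F(n,u,yl) [-1.3  -0.88 -0.51] M [ 0.014 -0.004  0.497] gap 9.92
[-0.007, 0.022, 0.301, -0.001, -0.0, 0.001]
```

Call:
servo_tool(
  series=[
    [0,0,0.04,0,0,0],
    [0,0.01,0.08,0,0,0],
    [0,0.02,0.12,0,0,0],
    [0,0.02,0.16,0,0,0],
    [0,0.02,0.2,0,0,0],
    [0,0.02,0.24,0,0,0],
    [0,0.02,0.28,0,0,0],
    [0,0.02,0.3,0,0,0],
    [0,0.02,0.3,0,0,0],
    [0,0.02,0.3,0,0,0],
  ],
)

```text
clock: 15.95
eef_pos: [556.8, 42.3, 182.9]
eef_rot: [2.619, 0.0, 1.818]
wrist_force: [0.2, -1.1, -1.9]
finger_gap: 9.6
```

```bash
python3 tgt.py 4
```

```text
clock 15.95 h 6.0 u -0.1 yl 0.0 rot err [-0.0013 -0.0002  0.0013] F(n,u,yl) [-1.62 -0.97 -1.08] M [ 0.022 -0.302  0.477] gap 9.57
[-0.004, 0.004, 0.196, -0.001, -0.0, 0.001]
```

Call:
servo_tool(
  series=[
    [-0.03,0,0,0,0,0],
    [-0.06,0,0,0,0,0],
    [-0.09,0,0,0,0,0],
    [-0.1,0,0,0,0,0],
    [-0.1,0,0,0,0,0],
    [-0.1,0,0,0,0,0],
    [-0.1,0,0,0,0,0],
    [-0.1,0,0,0,0,0],
    [-0.1,0,0,0,0,0],
    [-0.1,0,0,0,0,0],
  ],
)

```text
clock: 16.78
eef_pos: [557.1, 41.3, 182.9]
eef_rot: [2.619, 0.0, 1.818]
wrist_force: [-0.3, 0.2, -2.0]
finger_gap: 9.5
```

```bash
python3 tgt.py 4
```

```text
clock 16.78 h 6.0 u -0.1 yl -0.9 rot err [-0.0013 -0.0002  0.0012] F(n,u,yl) [-1.57 -1.24  0.26] M [ 0.065 -0.015  0.46 ] gap 9.5
[0.095, 0.006, 0.199, -0.001, -0.0, 0.001]
```

Moment went back to free-air values. Lower another 2 mm.

Call:
servo_tool(
  series=[
    [0,0,0.03,0,0,0],
    [0,0,0.06,0,0,0],
    [0,0,0.09,0,0,0],
    [0,0,0.12,0,0,0],
    [0,0,0.15,0,0,0],
    [0,0,0.18,0,0,0],
    [0,0,0.2,0,0,0],
    [0,0,0.2,0,0,0],
    [0,0,0.2,0,0,0],
    [0,0,0.2,0,0,0],
  ],
)

```text
clock: 17.62
eef_pos: [558.0, 41.6, 181.2]
eef_rot: [2.619, 0.0, 1.818]
wrist_force: [0.7, -0.1, -1.1]
finger_gap: 10.1
```

```bash
python3 tgt.py 4
```

```text
clock 17.62 h 4.0 u -0.1 yl -0.9 rot err [-0.0013 -0.0002  0.0013] F(n,u,yl) [-1.33  0.03 -0.32] M [-0.051 -0.014  0.434] gap 10.09
[0.094, 0.005, -0.001, -0.001, -0.0, 0.001]
```

Call:
servo_tool(
  series=[
    [0,0,0.02,0,0,0],
    [0,0,0.04,0,0,0],
    [0,0,0.06,0,0,0],
    [0,0,0.08,0,0,0],
    [0,0,0.1,0,0,0],
    [0,0,0.12,0,0,0],
    [0,0,0.14,0,0,0],
    [0,0,0.15,0,0,0],
    [0,0,0.15,0,0,0],
    [0,0,0.15,0,0,0],
  ],
)

```text
clock: 18.45
eef_pos: [558.8, 41.8, 179.9]
eef_rot: [2.619, 0.0, 1.818]
wrist_force: [-0.2, -0.4, -2.6]
finger_gap: 9.7
```

```bash
python3 tgt.py 4
```

```text
clock 18.45 h 2.5 u -0.1 yl -0.9 rot err [-0.0013 -0.0003  0.0013] F(n,u,yl) [-2.12 -1.57 -0.35] M [ 0.005 -0.051  0.437] gap 9.72
[0.091, 0.005, -0.153, -0.001, -0.0, 0.001]
```

Still free. Look at it with the side and wrist cameras, then go on down.

Call:
servo_tool(
  series=[
    [0,0,0.02,0,0,0],
    [0,0,0.03,0,0,0],
    [0,0,0.05,0,0,0],
    [0,0,0.06,0,0,0],
    [0,0,0.08,0,0,0],
    [0,0,0.09,0,0,0],
    [0,0,0.1,0,0,0],
    [0,0,0.1,0,0,0],
    [0,0,0.1,0,0,0],
    [0,0,0.1,0,0,0],
  ],
)

```text
clock: 19.28
eef_pos: [559.3, 41.9, 179.0]
eef_rot: [2.619, 0.0, 1.818]
wrist_force: [1.2, -0.0, -1.2]
finger_gap: 9.8
```

```bash
python3 - <<'E'
from tgt import *
from shot import *
rep()
c=shot("side","s9");crop(c,300,280,70,70,9,"s9c");rep();c=shot("wrist","w9");crop(c,230,170,180,140,4,"w9c");rep()
E
```

```text
clock 19.28 h 1.5 u -0.0 yl -0.9 rot err [-0.0012 -0.0002  0.0013] F(n,u,yl) [-1.58  0.38 -0.32] M [-0.002 -0.037  0.26 ] gap 9.81
clock 19.33 h 1.5 u -0.1 yl -0.9 rot err [-0.0013 -0.0003  0.0013] F(n,u,yl) [-1.09 -0.26  0.64] M [-0.019 -0.044  0.32 ] gap 9.99
clock 19.38 h 1.5 u -0.1 yl -0.9 rot err [-0.0012 -0.0002  0.0013] F(n,u,yl) [-1.51  0.34 -0.14] M [0.021 0.012 0.295] gap 10.13
```

View pics/s9c.png

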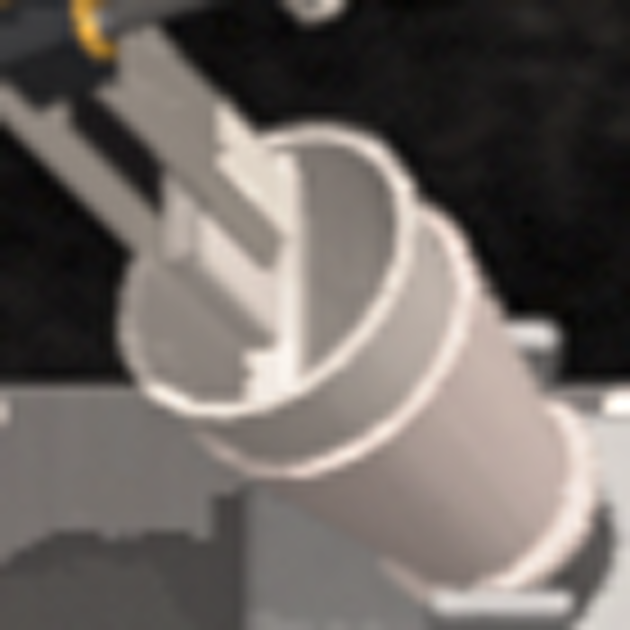

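View pics/w9c.png

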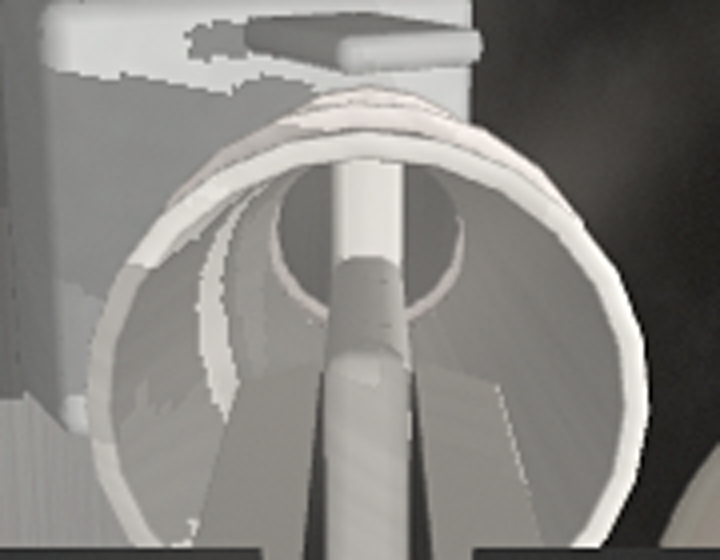

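Call:
servo_tool(
  series=[
    [0,0.01,0,0,0,0],
    [0,0.02,0,0,0,0],
    [0,0.03,0,0,0,0],
    [0,0.03,0.02,0,0,0],
    [0,0.03,0.04,0,0,0],
    [0,0.03,0.06,0,0,0],
    [0,0.03,0.08,0,0,0],
    [0,0.03,0.08,0,0,0],
    [0,0.03,0.08,0,0,0],
    [0,0.03,0.08,0,0,0],
  ],
)

```text
clock: 20.22
eef_pos: [559.9, 42.0, 178.4]
eef_rot: [2.619, 0.0, 1.818]
wrist_force: [0.1, -1.3, -2.9]
finger_gap: 9.6
```

```bash
python3 tgt.py 4
```

```text
clock 20.22 h 0.6 u 0.2 yl -1.0 rot err [-0.0013 -0.0002  0.0013] F(n,u,yl) [-2.39 -1.58 -1.28] M [ 0.03  -0.199  0.498] gap 9.57
[0.096, -0.021, -0.335, -0.001, -0.0, 0.001]
```

Call:
servo_tool(
  series=[
    [-0.01,0,0,0,0,0],
    [-0.02,0,0,0,0,0],
    [-0.025,-0.005,0,0,0,0],
    [-0.025,-0.005,0.02,0,0,0],
    [-0.025,-0.005,0.04,0,0,0],
    [-0.025,-0.005,0.06,0,0,0],
    [-0.025,-0.005,0.07,0,0,0],
    [-0.025,-0.005,0.07,0,0,0],
    [-0.025,-0.005,0.07,0,0,0],
    [-0.025,-0.005,0.07,0,0,0],
  ],
)

```text
clock: 21.05
eef_pos: [560.2, 41.9, 177.9]
eef_rot: [2.619, 0.0, 1.818]
wrist_force: [-3.2, -0.7, 1.8]
finger_gap: 9.5
```

```bash
python3 tgt.py 4
```

```text
clock 21.05 h 0.0 u 0.2 yl -1.1 rot err [-0.0013 -0.0004  0.0013] F(n,u,yl) [ 3.19 -1.91  0.14] M [0.012 0.233 0.659] gap 9.54
[0.112, -0.02, -0.395, -0.001, -0.0, 0.001]
```

Call:
servo_tool(
  series=[
    [0,0,-0.02,0,0,0],
    [0.01,-0.01,-0.04,0,0,0],
    [0.01,-0.02,-0.05,0,0,0],
    [0.01,-0.02,-0.05,0,0,0],
    [0.01,-0.02,-0.05,0,0,0],
    [0.01,-0.02,-0.05,0,0,0],
    [0.01,-0.02,-0.05,0,0,0],
    [0.01,-0.02,-0.05,0,0,0],
    [0.01,-0.02,-0.05,0,0,0],
    [0.01,-0.02,-0.05,0,0,0],
  ],
)

```text
clock: 21.88
eef_pos: [559.8, 41.9, 178.2]
eef_rot: [2.619, 0.0, 1.818]
wrist_force: [1.5, 0.2, -1.4]
finger_gap: 9.8
```

```bash
python3 tgt.py 4
```

```text
clock 21.88 h 0.5 u -0.0 yl -1.1 rot err [-0.0012 -0.0002  0.0013] F(n,u,yl) [-1.99  0.62 -0.16] M [ 0.029 -0.052  0.015] gap 9.83
[0.11, -0.004, -0.352, -0.001, -0.0, 0.001]
```

Call:
servo_tool(
  series=[
    [0,0,0,0,0,0],
    [0,0,0,0,0,0],
    [0,0,0,0,0,0],
    [0,0,0,0,0,0],
    [0,0,0,0,0,0],
    [0,0,0,0,0,0],
    [0,0,0,0,0,0],
    [0,0,0,0,0,0],
    [0,0,0,0,0,0],
    [0,0,0,0,0,0],
  ],
  grip_force=3,
)

```text
clock: 22.72
eef_pos: [559.8, 41.9, 178.2]
eef_rot: [2.619, 0.0, 1.818]
wrist_force: [1.0, 0.9, 0.3]
finger_gap: 10.1
```

```bash
python3 tgt.py 4
```

```text
clock 22.72 h 0.5 u -0.0 yl -1.1 rot err [-0.0012 -0.0002  0.0012] F(n,u,yl) [-0.3   1.18  0.59] M [ 0.018 -0.064  0.138] gap 10.06
[0.109, -0.003, -0.351, -0.001, -0.0, 0.001]
```

Call:
servo_tool(
  series=[
    [0,0,0,0,0,0],
    [0,0,0,0,0,0],
    [0,0,0,0,0,0],
    [0,0,0,0,0,0],
    [0,0,0,0,0,0],
    [0,0,0,0,0,0],
    [0,0,0,0,0,0],
    [0,0,0,0,0,0],
    [0,0,0,0,0,0],
    [0,0,0,0,0,0],
  ],
  gripper=1.4,
)

```text
clock: 23.55
eef_pos: [559.8, 41.9, 178.1]
eef_rot: [2.619, 0.0, 1.818]
wrist_force: [-0.2, 0.1, -0.2]
finger_gap: 14.1
```

```bash
python3 - <<'E'
from tgt import *
from shot import *
rep()
c=shot("side","s10");crop(c,300,280,70,70,9,"s10c");c=shot("wrist","w10");crop(c,230,170,180,140,4,"w10c")
E
```

```text
clock 23.55 h 0.5 u -0.1 yl -1.1 rot err [-0.0013 -0.0003  0.0012] F(n,u,yl) [-0.1  -0.24  0.16] M [ 0.011 -0.101  0.265] gap 14.12
```

View pics/s10c.png

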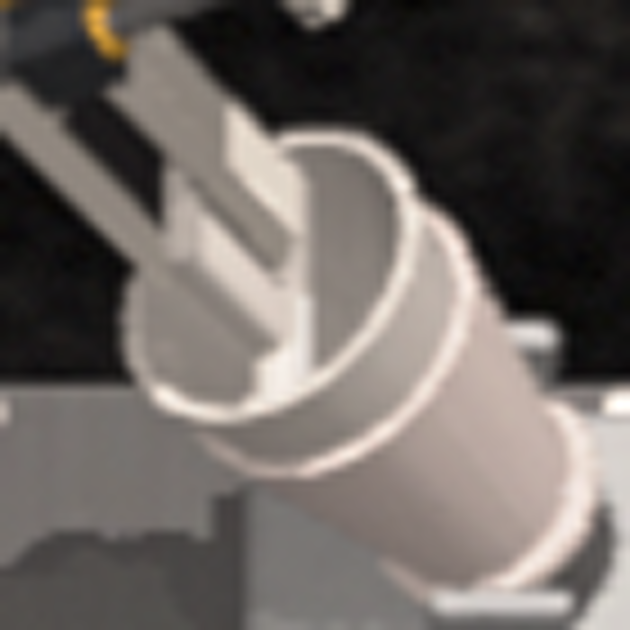

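View pics/w10c.png

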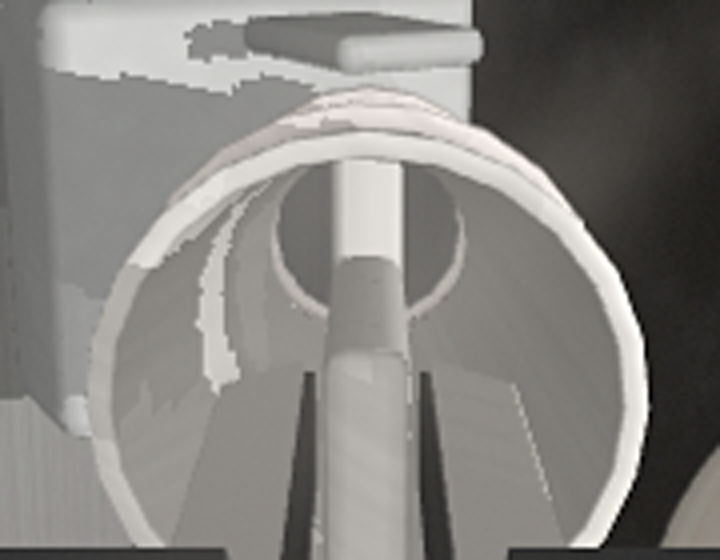

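Call:
servo_tool(
  series=[
    [0,0,0,0,0,0],
    [0,0,0,0,0,0],
    [0,0,-0.5,0,0,0],
    [0,0,-1.2,0,0,0],
    [0,0,-2.2,0,0,0],
    [0,0,-3.5,0,0,0],
    [0,0,-5.5,0,0,0],
    [0,0,-8,0,0,0],
    [0,0,-11,0,0,0],
    [0,0,-13,0,0,0],
  ],
  gripper=2.8,
)

```text
clock: 24.48
eef_pos: [495.8, 25.8, 294.0]
eef_rot: [2.617, 0.002, 1.818]
wrist_force: [-0.3, 0.1, -0.1]
finger_gap: 27.9
```

Call:
servo_tool(
  series=[
    [0,0,-1,0,0,0],
    [2,0,-2,0,0,0],
    [5,0,-3,0,0,0],
    [8,0,-3,0,0,0],
    [11,0,-3,0,0,0],
    [14,0,-3,0,0,0],
    [16,0,-3,0,0,0],
    [17,0,-3,0,0,0],
    [17,0,-3,0,0,0],
    [17,0,-3,0,0,0],
  ],
)

```text
clock: 25.32
eef_pos: [440.6, 187.4, 316.6]
eef_rot: [2.62, 0.001, 1.819]
wrist_force: [0.4, 0.2, -0.1]
finger_gap: 28.0
```

```bash
python3 - <<'E'
from tgt import *
from shot import *
import pickle
rep();print(cur()[0])
s=shot("side","s11");t=shot("top","t11")
crop(s,200,200,200,270,3,"s11w");crop(t,370,175,150,100,5,"t11c")
from ov import *
G=(0,255,0);B=(255,80,0)
cs=[(circ(m,40),B),(circ(m+27*n,40.5),G)]
overlay(s,300,280,70,70,10,cs,"pics/o11s.png");overlay(t,390,190,70,60,10,cs,"pics/o11t.png")
E
```

```text
clock 25.32 h 160.5 u -0.3 yl 169.1 rot err [-0.0016 -0.0008  0.0024] F(n,u,yl) [-0.32  0.35  0.12] M [ 0.004 -0.076  0.294] gap 28.04
[440.56773591 187.35195714 316.6164128 ]
```

View pics/s11w.png

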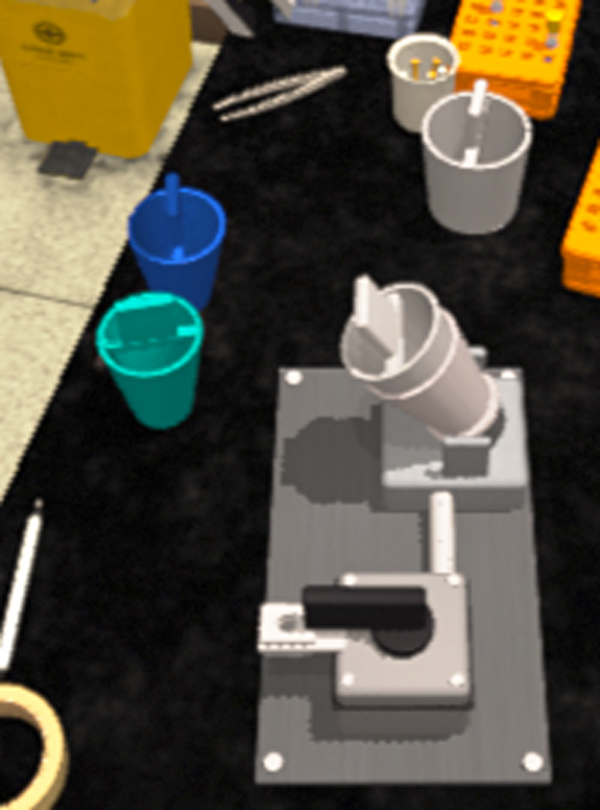

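View pics/t11c.png

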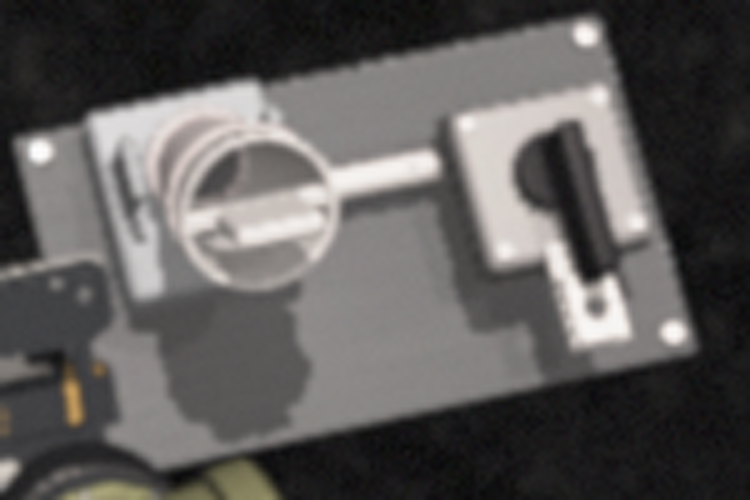

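View pics/o11s.png

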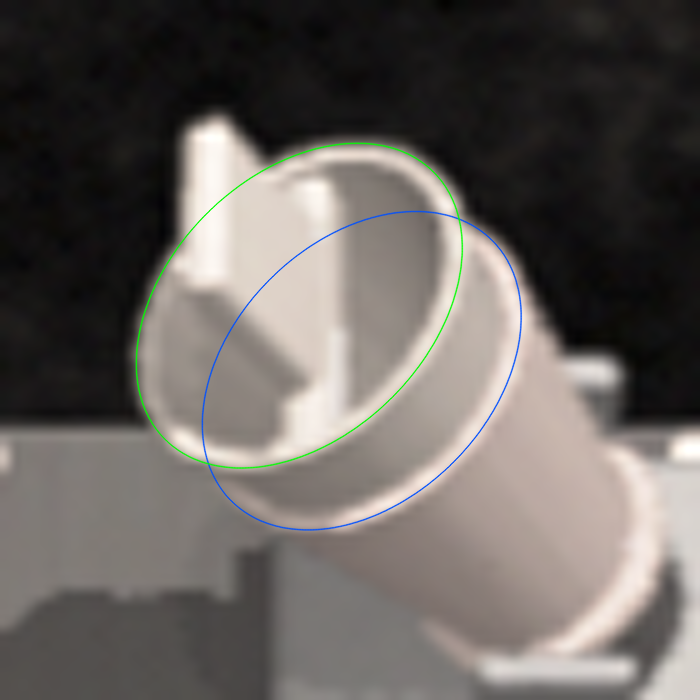

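View pics/o11t.png

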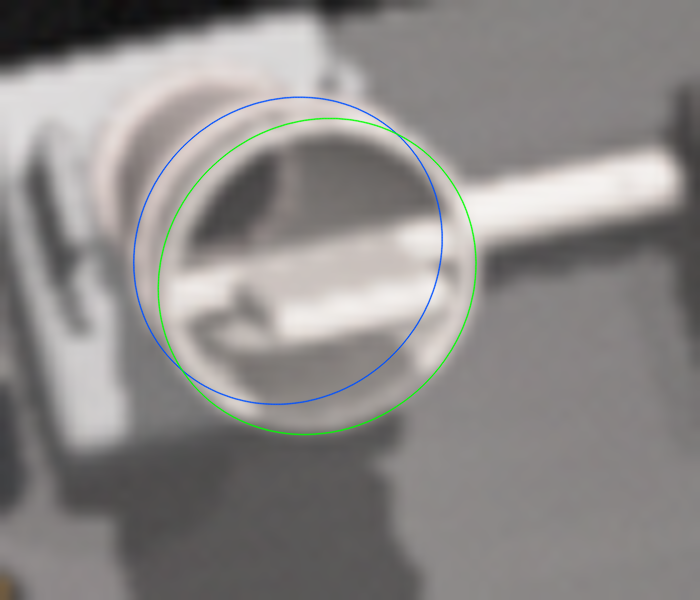

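```bash
python3 -c "
from cell import sign_off
print(sign_off())"
```

```text
the job is handed in; nothing more can be done
None
```

I swung the isolator handle to off first, then nested the narrower sleeve in the leaning cup. The job was handed in at about 25 s, with the gripper open and the arm clear of everything.

**Handle:** After release, the handle's padlock hole measured (542.5, -147.9, 85.8). The hasp hole measured about (541.3, -148.7), so the two agree to roughly 1–1.5 mm, within the cameras' accuracy. Seen from above, the two steel tabs overlay each other. The pictures after the nesting show the handle still there.

**Sleeve:** I lowered it tab outward and nudged it about 1 mm sideways when the moment reading showed it touching one wall.
- **Light contact:** One lowering step ended in about 5 N of axial contact. I backed off 0.5 mm before going further.
- **Release:** I cut the grip to 3 N and opened the fingers. The sleeve then rested on the cup and the wrist force fell to about 0.
- **Last check:** Its rim matches a circle drawn 27 mm out of the mouth on the cup's axis, to about 1 mm in both the side and top views. It sits straight.

The wider sleeve still stands where it was.

**Disagreements:** The first wrist-camera fit of the cup mouth was about 6 mm off in height from the side and top cameras. I used the side and top values, which the sleeve held in the gripper confirmed. I did not test looseness by moving the seated sleeve.

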